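Meter sample capsules from a cup into a bowl

TASK

Lift the blue cup of sample capsules out of its grey stand from above, set it down upright on the worktop clear of the stand and let go, then take it again from the side, so that the mouth is clear, and tilt it slowly, spout first, low over the white bowl until capsules begin to shift and drop; hold it at that angle until two or three of the six lie in the bowl. Then stand the cup upright on the worktop again, clear of the stand, with all the other capsules still in it, the bowl upright, and leave the timer and the slide box where they are.

Things in the scene. Friction and masses are not known exactly. Their poses are not given: they have to be found in the camera images.
- cup_center (a point): Blue open box-shaped cup, walls 3.5 mm, 0.10-0.17 kg empty. Point: its centre, 35 mm above the underside. Own z up through the mouth, x to the spout. Grip sides: flat upright walls facing +y/-y, 60 mm apart outside, 61 mm long, 70 mm high; grip high enough that the gripper clears the rim. Back wall 70 mm high; spout wall lower, 48 mm: its lip, marked white, is 30 mm ahead of the point, 13 mm above it.
- stand: Fixed grey stand the cup starts in: floor 10 mm thick, with plates 82 mm high, 56 mm wide and 8 mm thick, 112 mm apart, before and behind the cup; open left and right, where fingers go. Origin at the middle of the underside; its x points from front to back plate, the way the spout points at the start (within 0.06 rad).
- bowl_center (a point): The loose white bowl, 130 mm across its rim, 56 mm high, flat inside bottom about 70 mm across; the point is on its axis, 28 mm above its underside.
- slide_box_center (a point): Bystander: loose yellow slide box, 87 x 100 x 34 mm; the point is at its centre.
- timer_center (a point): Bystander: loose white lab timer with coloured buttons, 66 x 62 x 22 mm; the point is at its centre.
- capsule_1_center (a point): One of six equal empty sample capsules, half white, half orange: a smooth closed rod with round ends, 46 mm long (own y), 21 mm across, 16 g; the point is at its centre. All start lying across the cup, in three layers.
- capsule_2_center (a point): One of six equal empty sample capsules, half white, half orange: a smooth closed rod with round ends, 46 mm long (own y), 21 mm across, 16 g; the point is at its centre. All start lying across the cup, in three layers.
- capsule_3_center (a point): One of six equal empty sample capsules, half white, half orange: a smooth closed rod with round ends, 46 mm long (own y), 21 mm across, 16 g; the point is at its centre. All start lying across the cup, in three layers.
- capsule_4_center (a point): One of six equal empty sample capsules, half white, half orange: a smooth closed rod with round ends, 46 mm long (own y), 21 mm across, 16 g; the point is at its centre. All start lying across the cup, in three layers.
- capsule_5_center (a point): One of six equal empty sample capsules, half white, half orange: a smooth closed rod with round ends, 46 mm long (own y), 21 mm across, 16 g; the point is at its centre. All start lying across the cup, in three layers.
- capsule_6_center (a point): One of six equal empty sample capsules, half white, half orange: a smooth closed rod with round ends, 46 mm long (own y), 21 mm across, 16 g; the point is at its centre. All start lying across the cup, in three layers.

How it is judged:
By the outcome, as a careful person would: the job done as asked, in the order asked, and still so for the second after the job is handed in, with the robot touching nothing.
It also fails if it takes over 72 s, if anything falls off the work surface, if the arm or the gripper's body presses on something with over 40 N, if the wrist force passes 120 N, or if a joint passes its speed limit or range.

ROBOT

A 6-joint arm with a two-finger parallel gripper is mounted at the origin on a cart in front of the work surface, level with it; the furniture and walls round the work are solid. World frame = base frame: x ahead of the robot, y to its left, z up, the work surface at z = 0. Lengths are in mm, angles in rad, forces in N, time in s.
With the tool pointing down it reaches from about 250 to 800 mm from the base axis. Payload 3.9 kg.
Tool frame: the origin (TCP) lies at the very end of the fingers, on their centre line; the grasp point (between the pads) lies 19 mm behind it; y points along the fingers, z is the direction in which the jaws open and shut, and the axes are right-handed (so a half turn about y gives the same grasp; the last joint's range is limited). The gripper opens to 85 mm and grips with 20 to 120 N. Pads are 22 mm wide; open, the fingers measure 114 mm over their backs; the gripper's body (76 mm by 85 mm) begins 54 mm behind the grasp point. The pads swing forward as they close: fully open they stand 13 mm farther back than shut.
Start: joints at [-1.328, 0.26, -0.138, 1.173, 0, 1.571], TCP at [126.217, -509.592, 231.304] pointing down, gripper open.
Joint ranges: [-2.78, 2.78], [-0.83, 1.72], [-1.28, 1.37], [-1.9, 2.12], [-1.57, 1.48], [-3.14, 3.14]. Speed limits (rad/s): [2.57, 2.57, 3.14, 3.14, 3.14, 3.14].

INTERFACE

Orientations are given as a unit quaternion [x, y, z, w].
In Python, from rig import r gives the robot as it stands.
- The arm moves only by the tool drive_tool, never from a script. Its argument "rows" is text: rows parted by semicolons, each of 7 numbers parted by spaces: the shift along the tool's x, y, z in units of 50 mm (1.0 is 50 mm), then the turn, a rotation vector about the tool's x, y, z in units of 8 degrees (1.0 is 8 degrees), then the closure, from 0 (fully open) to 1 (shut). A call has exactly 5 rows; each row is the pose to reach, as a shift and turn from the pose commanded when the call began, along the tool's axes at that moment; what a row does not reach only later rows make up. A row lasts 1/10 s, in which the tool goes at most 50 mm and 8.59 degrees, less where a joint would pass 70% of its speed; a pose out of reach is approached as far as the arm can. A call with a gripper value outside its range is refused whole. The fingers move at their own pace and stop on an object; "squeeze" is the grip in N (left out, the last holds). Time passes only in rows, so rows that repeat a pose let the fingers close, or fill a call up. It gives the time, the measured TCP pose, the force and the opening at its end, in the units of the state.
- r.sense(): the state, without advancing time (a new reading comes with each control period).
- r.get_image(name): name is "scene" or "side" or "wrist"; returns a dict with "img" (384x512x3 uint8, red, green, blue), "range_z" (384x512 float32, mm along the optical axis (not along the pixel's ray), 0 where there is no reading), "mtx" (3x3 intrinsics, pixels), "position" and "attitude" of the camera in the world. Camera axes: x right, y up, looking along -z (the intrinsics and any distortion apply to the point x, -y, -z); pixel columns grow to the right and rows downward; lengths in mm; the calibration is good to about 2 mm. A picture is of the moment at which its call begins.
- r.sign_off(): hands the job in, once; it reports no verdict.
The state is a dict: "clock": time; "joints": joint angles; "dq": joint speeds; "joint_efforts": joint torques, N m; "ee_pos": TCP position; "eef_rot": TCP orientation; "contact_force": force on the tool from outside, world axes, zero at the start; "torque": the same for the moment, N m; "gripper_width": opening from 0.0 (shut) to 1.0 (fully open).
Only numpy, scipy, OpenCV 4.12 (cv2) and the standard library are available. Lean on these libraries where they do the work, as an engineer would, in place of code of your own. Each camera call takes 0.05 s, during which the arm holds its last target.

## Working session

There is one attempt and no reset: what is moved stays moved. The work goes in short steps, Python scripts to look and compute and a tool call to move; the robot and the scene stay as the last step left them, time stands still between calls to the robot, and variables do not carry over. Pictures are saved under pics/ and viewed, and the job is handed in when it is done.

Besides the shell and the picture viewer there is one more tool, called after "Call:" as name(argument=value, ...), one argument or row to a line, values as JSON. drive_tool: Moves the arm, as the interface text tells. Its arguments: {"type":"object","properties":{"rows":{"type":"string"},"squeeze":{"type":"number"}},"required":["rows"]}

```bash
ls; mkdir -p pics; cat > h.py <<'E'
from rig import r
import numpy as np, cv2
from scipy.spatial.transform import Rotation as R
def snap(name,tag):
    d=r.get_image(name); cv2.imwrite(f'pics/{tag}.png',d['img'][:,:,::-1]); np.savez(f'/tmp/{tag}.npz',**{k:np.array(v) for k,v in d.items()}); return d
def load(tag): return dict(np.load(f'/tmp/{tag}.npz'))
def cloud(d):
    z=d['range_z']; h,w=z.shape; K=d['mtx']
    u,v=np.meshgrid(np.arange(w),np.arange(h))
    p=np.stack([(u-K[0,2])/K[0,0]*z,-(v-K[1,2])/K[1,1]*z,-z],-1)
    A=np.array(d['attitude']); M=R.from_quat(A).as_matrix() if A.size==4 else A
    return p@M.T+np.array(d['position'])
E
python3 - <<'E'
from h import *
print(r.sense())
for n in ['scene','side','wrist']:
    d=snap(n,n+'0'); print(n,d['mtx'].tolist(),d['position'],d['attitude'],[k for k in d])
E
```

```text
pics
{'clock': 0.0, 'joints': array([-1.32803813e+00,  2.60670747e-01, -1.39396323e-01,  1.17270640e+00,
        4.23136770e-07,  1.57081731e+00]), 'dq': array([-0.00072071, -0.00053457, -0.00057583,  0.00262348,  0.00039519,
       -0.000826  ]), 'joint_efforts': array([ 2.33029486e-04, -4.05677497e+01,  2.53921831e+01,  1.89133279e-02,
       -1.79881140e-04, -2.18180290e-06]), 'ee_pos': array([ 126.03232507, -508.92882957,  230.4615618 ]), 'eef_rot': array([-0.08569448,  0.70259877, -0.70121097,  0.08552549]), 'contact_force': array([-0.85498792,  0.75744478,  0.86850167]), 'torque': array([ 0.03435985, -0.01225724,  0.00276941]), 'gripper_width': 0.9982228993680655}
scene [[389.66909156446275, 0.0, 257.119213648143], [0.0, 389.66909156446275, 195.07377011978042], [0.0, 0.0, 1.0]] [ 141.31900763 -255.35582547  696.40070314] [ 0.32390815 -0.17187262 -0.42376788  0.82822949] ['img', 'range_z', 'mtx', 'position', 'attitude']
side [[414.1109473979943, 0.0, 260.2439265614626], [0.0, 414.1109473979943, 205.72693977602455], [0.0, 0.0, 1.0]] [ 46.88657971 678.05196298 494.12652761] [-0.19730823  0.48018365  0.79350661 -0.31755374] ['img', 'range_z', 'mtx', 'position', 'attitude']
wrist [[271.94122952341087, 0.0, 259.5007979299156], [0.0, 271.94122952341087, 192.87787490362376], [0.0, 0.0, 1.0]] [ 198.05242959 -492.39630533  372.46535462] [-0.11442102  0.09098822 -0.6094942   0.77919561] ['img', 'range_z', 'mtx', 'position', 'attitude']
```

View pics/scene0.png

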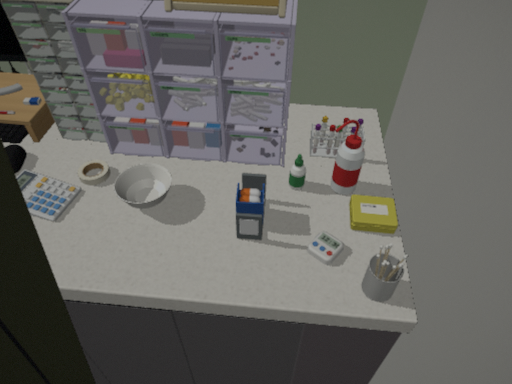

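View pics/side0.png

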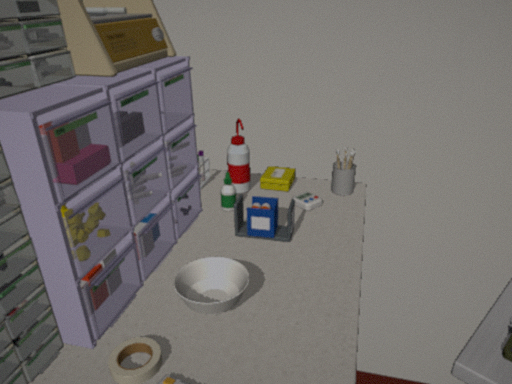

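View pics/wrist0.png

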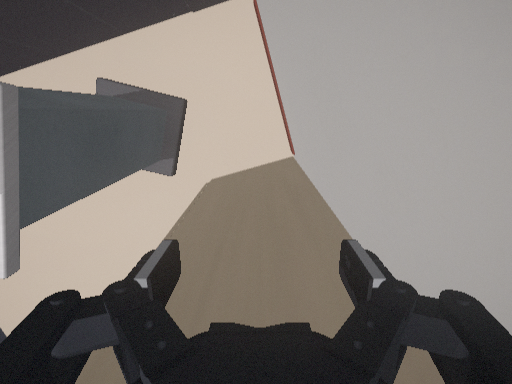

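The scene view shows the cup in its stand at about (250,210), the bowl at (145,188), the timer at (325,247) and the slide box at (373,213). The side view shows the cup at (262,218) and the bowl at (212,285). Next I'll measure them.

```bash
python3 - <<'E'
from h import *
for t in ['scene0','side0']:
    d=load(t); P=cloud(d); im=d['img'].astype(int); hsv=cv2.cvtColor(d['img'],cv2.COLOR_RGB2HSV)
    H,S,V=[hsv[...,i].astype(int) for i in range(3)]
    ok=d['range_z']>0
    blue=(H>105)&(H<125)&(S>140)&ok
    n,l,s,c=cv2.connectedComponentsWithStats(blue.astype(np.uint8))
    i=1+np.argmax(s[1:,4]); m=l==i; q=P[m]
    print(t,'blue',s[i],q.min(0).round(),q.max(0).round())
    top=q[q[:,2]>q[:,2].max()-6]; print(' minrect top',cv2.minAreaRect(top[:,:2].astype(np.float32)),np.percentile(q,[1,99],axis=0).round(1).tolist())
    # region heights
    for nm,(a,b,cc,dd) in {'scene0':{'bowl':(110,160,180,215),'timer':(305,230,348,265),'box':(345,192,402,235),'stand':(230,168,270,242)},'side0':{'bowl':(170,255,255,315),'stand':(228,190,300,242)}}[t].items():
        q=P[b:dd,a:cc].reshape(-1,3); q=q[ok[b:dd,a:cc].ravel()&(q[:,2]>8)]
        print(nm,q.min(0).round(),q.max(0).round(),cv2.minAreaRect(q[:,:2].astype(np.float32)))
        tp=q[q[:,2]>np.percentile(q[:,2],99.5)-8]; print('   top',np.median(tp[:,2]).round(),cv2.minAreaRect(tp[:,:2].astype(np.float32)))
    # table plane
    print('table',np.median(P[280:285,200:300,2]) if t=='scene0' else np.median(P[300:340,280:340,2]))
E
python3 - <<'E'
from h import *
d=load('scene0');cv2.imwrite('pics/a.png',cv2.resize(d['img'][150:270,100:420,::-1],None,fx=2.5,fy=2.5,interpolation=cv2.INTER_CUBIC))
d=load('side0');cv2.imwrite('pics/b.png',cv2.resize(d['img'][170:330,150:350,::-1],None,fx=3.5,fy=3.5,interpolation=cv2.INTER_CUBIC))
E
```

```text
scene0 blue [236 184  29  30 350] [568.  50.  22.] [667. 128.  83.]
 minrect top ((608.6542358398438, 89.71292114257812), (61.40032196044922, 58.14868927001953), 33.07032012939453) [[569.3, 51.3, 27.7], [648.7, 123.8, 81.3]]
bowl [444. 258.   8.] [574. 388.  58.] ((508.1820983886719, 322.53887939453125), (129.44515991210938, 128.48629760742188), 32.1827507019043)
   top 54.0 ((508.1820983886719, 322.53887939453125), (129.44515991210938, 128.48629760742188), 32.1827507019043)
timer [ 594. -128.    8.] [660. -65.  24.] ((627.0264892578125, -96.48115539550781), (59.85988998413086, 64.24295806884766), 84.01057434082031)
   top 19.0 ((627.8099365234375, -95.91725158691406), (58.36859130859375, 62.80249786376953), 83.71923828125)
box [ 709. -201.    8.] [827. -56.  37.] ((776.689697265625, -129.75198364257812), (115.7394790649414, 107.9317398071289), 29.14322853088379)
   top 33.0 ((767.4638061523438, -139.8414764404297), (86.38221740722656, 99.29328918457031), 29.14322853088379)
stand [539.  29.   8.] [674. 142.  84.] ((606.4913330078125, 87.79617309570312), (133.09205627441406, 61.249118
[... 222 characters left out ...]
50. 134.  81.]
 minrect top ((608.653076171875, 90.47869873046875), (58.9230842590332, 62.42155075073242), 32.70964431762695) [[569.1, 56.1, 10.5], [646.6, 131.4, 79.7]]
bowl [445. 260.   8.] [575. 389.  57.] ((509.5165100097656, 323.6915283203125), (128.87498474121094, 129.89328002929688), 23.7927188873291)
   top 53.0 ((509.5165100097656, 323.6915283203125), (128.87498474121094, 129.89328002929688), 23.7927188873291)
stand [539. -94.   8.] [811. 143.  84.] ((673.3057861328125, 31.415176391601562), (178.5754852294922, 235.01318359375), 33.631996154785156)
   top 79.0 ((606.5379028320312, 88.86486053466797), (127.884521484375, 62.85865020751953), 32.69508743286133)
table -0.41298331876217276
```

View pics/a.png

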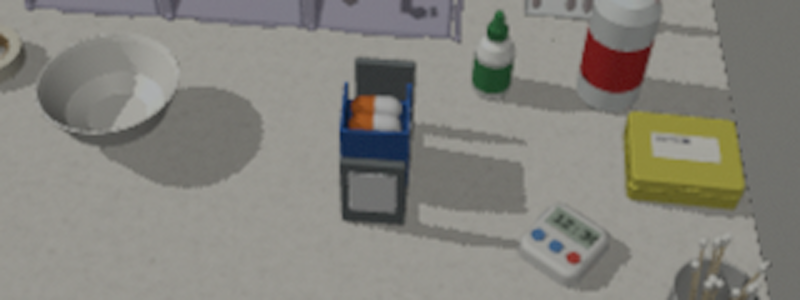

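View pics/b.png

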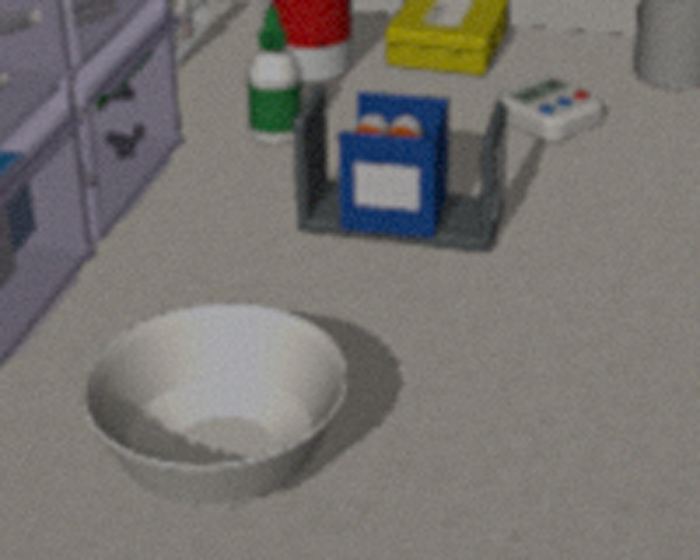

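```bash
cat >> h.py <<'E'
def quat(yaw,pitch):
    """heading yaw (deg), tool pointing pitch deg below horizontal; jaw axis (tool z) horizontal, left(+) or right"""
    a,b=np.radians([yaw,pitch])
    y=np.array([np.cos(a)*np.cos(b),np.sin(a)*np.cos(b),-np.sin(b)])
    return y,a
def pose(yaw,pitch,sgn):
    y,a=quat(yaw,pitch); z=sgn*np.array([-np.sin(a),np.cos(a),0]); x=np.cross(y,z)
    return R.from_matrix(np.stack([x,y,z],1))
def delta(target,Rt,s=None):
    s=s or r.sense(); Rc=R.from_quat(s['eef_rot'])
    d=Rc.inv().apply(np.array(target)-s['ee_pos'])/50
    w=(Rc.inv()*Rt).as_rotvec(degrees=True)/8
    return d.round(3),w.round(3)
def show():
    s=r.sense(); M=R.from_quat(s['eef_rot']).as_matrix(); y=M[:,1]
    print('t',round(s['clock'],2),'pos',s['ee_pos'].round(1),'yaw/pitch by y',round(np.degrees(np.arctan2(y[1],y[0])),1),round(np.degrees(-np.arcsin(y[2])),1),'x',M[:,0].round(2),'z',M[:,2].round(3),'w',round(s['gripper_width'],3),'F',s['contact_force'].round(1),'j',s['joints'].round(2)); return s
E
python3 - <<'E'
from h import *
s=show()
for sg in (1,-1):
    print(sg,delta([608,90,150],pose(32,90,sg)))
P=cloud(load('scene0'))
# shelf lower front: points z 5..300 in region y>0
for row in (120,140,155): print(row,[P[row,c].round().tolist() for c in (60,110,200,280)])
P=cloud(load('side0'))
for y0 in (0,100,200,300,400): 
    q=P.reshape(-1,3); m=(abs(q[:,1]-y0)<15)&(q[:,2]>60)&(q[:,2]<300)&(q[:,0]>650); print(y0,np.percentile(q[m,0],2) if m.any() else None)
E
```

```text
t 0.15 pos [ 126.1 -509.1  230.6] yaw/pitch by y 102.4 89.9 x [-0.97 -0.24 -0.  ] z [ 0.24  -0.971 -0.002] w 1.0 F [ 0.2 -0.5  0.3] j [-1.33  0.26 -0.14  1.17  0.    1.57]
1 (array([-12.236,   1.627,  -9.311]), array([3.0000e-03, 2.0239e+01, 1.5000e-02]))
-1 (array([-12.236,   1.627,  -9.311]), array([ 1.100e-02, -2.261e+00, -2.000e-03]))
120 [[535.0, 666.0, 67.0], [595.0, 526.0, 92.0], [691.0, 299.0, 134.0], [786.0, 133.0, 150.0]]
140 [[521.0, 686.0, -1.0], [567.0, 508.0, 54.0], [686.0, 302.0, 75.0], [786.0, 129.0, 93.0]]
155 [[483.0, 633.0, -3.0], [561.0, 522.0, -0.0], [683.0, 306.0, 26.0], [784.0, 125.0, 48.0]]
0 780.2358033777092
100 657.6080436942533
200 728.968066452321
300 672.718300423148
400 650.6259571284143
```

Call:
drive_tool(
  rows="-0.7 0 -0.5 0 0 0 0; -1.5 0 -1.1 0 0 0 0; -2.3 0 -1.7 0 0 0 0; -3.1 0 -2.3 0 0 0 0; -3.9 0 -2.9 0 0 0 0",
)

```text
clock: 0.65
ee_pos: [281.3, -320.2, 231.2]
eef_rot: [-0.085, 0.702, -0.702, 0.085]
contact_force: [1.0, -0.7, 0.1]
gripper_width: 0.995
```

```bash
python3 - <<'E'
from h import *
s=show()
for sg in (1,-1):
    print(sg,delta([608,90,150],pose(32,90,sg)))
E
```

```text
t 0.65 pos [ 281.3 -320.2  231.2] yaw/pitch by y 52.3 90.0 x [-0.97 -0.24 -0.  ] z [ 0.24  -0.971 -0.   ] w 0.995 F [ 1.  -0.7  0.1] j [-0.85  0.09 -0.35  1.13  0.    2.05]
1 (array([-8.309,  1.625, -6.4  ]), array([1.0000e-03, 2.0233e+01, 1.0000e-03]))
-1 (array([-8.309,  1.625, -6.4  ]), array([ 1.000e-03, -2.267e+00, -1.000e-03]))
```

Call:
drive_tool(
  rows="-0.6 0 -0.4 0 -1 0 0; -1.2 0 -0.8 0 -2 0 0; -1.8 0 -1.2 0 -3 0 0; -2.4 0 -1.6 0 -4 0 0; -3 0 -2 0 -5 0 0",
)

```text
clock: 1.15
ee_pos: [402.8, -187.5, 231.2]
eef_rot: [-0.322, 0.629, -0.629, 0.322]
contact_force: [-0.5, -0.7, 0.2]
gripper_width: 0.997
```

```bash
python3 - <<'E'
from h import *
s=show()
print(delta([608,90,150],pose(32,90,1)))
E
```

```text
t 1.15 pos [ 402.8 -187.5  231.2] yaw/pitch by y -177.0 90.0 x [-0.58 -0.81  0.  ] z [ 0.812 -0.584 -0.   ] w 0.997 F [-0.5 -0.7  0.2] j [-0.44  0.12 -0.32  1.13 -0.    1.76]
(array([-6.901,  1.623,  0.088]), array([ 1.0000e-03, -1.9719e+01, -1.0000e-03]))
```

Call:
drive_tool(
  rows="-0.7 0 0 0 -1 0 0; -1.4 0 0 0 -2 0 0; -2.1 0 0 0 -3 0 0; -2.8 0 0 0 -4 0 0; -3.5 0 0 0 -5 0 0",
)

```text
clock: 1.65
ee_pos: [505.8, -46.1, 231.1]
eef_rot: [0.518, -0.481, 0.481, -0.518]
contact_force: [0.3, -1.1, 0.8]
gripper_width: 1.001
```

```bash
python3 - <<'E'
from h import *
s=show()
print(delta([608,90,150],pose(32,90,1)))
E
```

```text
t 1.65 pos [505.8 -46.1 231.1] yaw/pitch by y -167.9 90.0 x [ 0.07 -1.    0.  ] z [ 0.997  0.074 -0.   ] w 1.001 F [ 0.3 -1.1  0.8] j [-0.09  0.23 -0.18  1.16 -0.    1.41]
(array([-2.562,  1.62 ,  2.242]), array([ 3.0000e-03, -1.4718e+01, -3.0000e-03]))
```

Call:
drive_tool(
  rows="-0.5 0.2 0.4 0 -1 0 0; -1 0.4 0.8 0 -2 0 0; -1.5 0.6 1.3 0 -3 0 0; -2 0.8 1.8 0 -4 0 0; -2.5 1 2.2 0 -5 0 0",
)

```text
clock: 2.15
ee_pos: [607.5, 86.0, 180.4]
eef_rot: [0.652, -0.275, 0.275, -0.651]
contact_force: [-0.3, -0.2, 0.2]
gripper_width: 1.0
```

Call:
drive_tool(
  rows="0 0 0 0 -1 0 0; 0 0 0 0 -2 0 0; 0 0 0 0 -3 0 0; 0 0 0 0 -4 0 0; 0 0 0 0 -5 0 0",
)

```text
clock: 2.65
ee_pos: [606.2, 84.8, 180.7]
eef_rot: [0.706, -0.036, 0.035, -0.706]
contact_force: [-0.0, 0.3, -0.3]
gripper_width: 1.0
```

Call:
drive_tool(
  rows="0 0 0 0 -1 0 0; 0 0 0 0 -2 0 0; 0 0 0 0 -3 0 0; 0 0 0 0 -4 0 0; 0 0 0 0 -4.7 0 0",
)

```text
clock: 3.15
ee_pos: [606.2, 84.7, 180.8]
eef_rot: [-0.68, -0.193, 0.194, 0.68]
contact_force: [-0.4, -0.4, -0.8]
gripper_width: 1.0
```

```bash
python3 - <<'E'
from h import *
s=show()
print(delta([608,90,36],pose(32,90,1)))
d=snap('wrist','wrist1')
d=load('wrist1');P=cloud(d)
hsv=cv2.cvtColor(d['img'],cv2.COLOR_RGB2HSV)
blue=(hsv[...,0]>105)&(hsv[...,0]<125)&(hsv[...,1]>120)&(d['range_z']>0)
q=P[blue]; print(len(q)); tp=q[(q[:,2]>72)&(q[:,2]<90)]
print(cv2.minAreaRect(tp[:,:2].astype(np.float32)),np.median(tp[:,2]))
E
```

```text
t 3.15 pos [606.2  84.7 180.8] yaw/pitch by y -171.8 89.9 x [ 0.85  0.53 -0.  ] z [-0.527  0.85   0.   ] w 1.0 F [-0.4 -0.4 -0.8] j [ 0.14  0.43 -0.01  1.13 -0.   -0.42]
(array([0.09 , 2.896, 0.069]), array([-0.003, -0.027, -0.007]))
1444
((610.9260864257812, 89.27742767333984), (60.13725280761719, 59.32586669921875), 33.29045486450195) 79.07103951317274
```

View pics/wrist1.png

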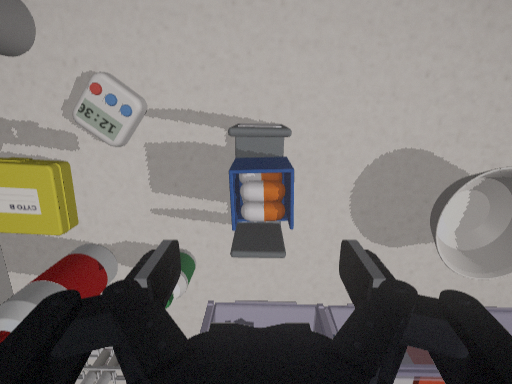

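The wrist view shows the cup at (263,193) with its low spout side towards the bottom of the image (away from the robot). The bowl is on the right at (485,225) and the timer at (110,108). Descending.

Call:
drive_tool(
  rows="0.1 0.5 0.06 0 -0.1 0 0; 0.12 1.1 0.06 0 -0.1 0 0; 0.12 1.7 0.06 0 -0.1 0 0; 0.12 2.3 0.06 0 -0.1 0 0; 0.12 2.9 0.06 0 -0.1 0 0",
)

```text
clock: 3.7
ee_pos: [609.8, 90.5, 34.9]
eef_rot: [-0.679, -0.196, 0.196, 0.679]
contact_force: [-0.4, 0.3, 0.1]
gripper_width: 1.002
```

```bash
python3 - <<'E'
from h import *
s=show(); print(delta([609.2,89.8,36],pose(32.7,90,1)))
E
```

```text
t 3.7 pos [609.8  90.5  34.9] yaw/pitch by y -173.3 90.0 x [ 0.85  0.53 -0.  ] z [-0.533  0.846  0.   ] w 1.002 F [-0.4  0.3  0.1] j [ 0.15  0.55 -0.22  0.8   0.   -0.41]
(array([-0.017, -0.021, -0.005]), array([-0.001, -0.061, -0.002]))
```

Call:
drive_tool(
  rows="0 0 0 0 0 0 0.3; 0 0 0 0 0 0 0.5; 0 0 0 0 0 0 0.7; 0 0 0 0 0 0 0.7; 0 0 0 0 0 0 0.7",
  squeeze=35,
)

```text
clock: 4.2
ee_pos: [610.9, 90.6, 37.6]
eef_rot: [0.679, 0.197, -0.196, -0.679]
contact_force: [-0.3, 0.0, -2.4]
gripper_width: 0.699
```

Call:
drive_tool(
  rows="0 0 0 0 0 0 0.7; 0 0 0 0 0 0 0.7; 0 -0.1 0 0 0 0 0.7; 0 -0.2 0 0 0 0 0.7; 0 -0.3 0 0 0 0 0.7",
)

```text
clock: 4.7
ee_pos: [610.2, 90.5, 51.9]
eef_rot: [0.679, 0.197, -0.197, -0.679]
contact_force: [0.9, 0.8, -2.3]
gripper_width: 0.701
```

```bash
python3 - <<'E'
from h import *
s=show(); d=snap('scene','scene2')
cv2.imwrite('pics/c.png',cv2.resize(d['img'][150:270,100:420,::-1],None,fx=2.5,fy=2.5))
E
```

```text
t 4.7 pos [610.2  90.5  51.9] yaw/pitch by y 8.8 90.0 x [0.85 0.53 0.  ] z [-0.534  0.845 -0.   ] w 0.701 F [ 0.9  0.8 -2.3] j [ 0.15  0.54 -0.2   0.84  0.   -0.42]
```

View pics/c.png

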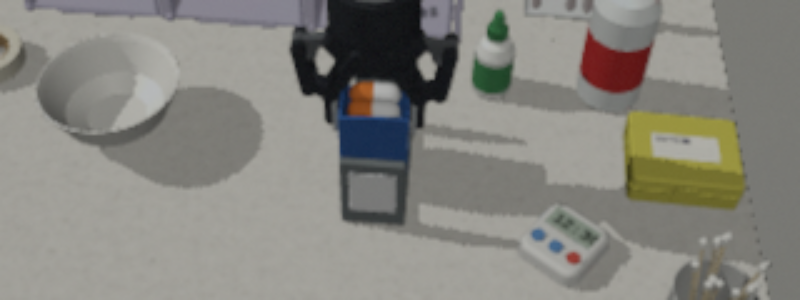

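Call:
drive_tool(
  rows="0 -0.3 0 0 0 0 0.7; 0 -0.7 0 0 0 0 0.7; 0 -1.1 0 0 0 0 0.7; 0 -1.5 0 0 0 0 0.7; 0 -1.8 0 0 0 0 0.7",
)

```text
clock: 5.25
ee_pos: [610.6, 90.6, 143.0]
eef_rot: [0.679, 0.197, -0.196, -0.679]
contact_force: [0.6, 0.2, -2.1]
gripper_width: 0.699
```

Call:
drive_tool(
  rows="-0.1 0 0.2 0 0 0 0.7; -0.3 0 0.6 0 0 0 0.7; -0.5 0 1.1 0 0 0 0.7; -0.8 0 1.6 0 0 0 0.7; -1 0 2 0 0 0 0.7",
)

```text
clock: 5.75
ee_pos: [511.0, 148.7, 140.2]
eef_rot: [-0.679, -0.196, 0.198, 0.679]
contact_force: [0.1, 0.3, -2.4]
gripper_width: 0.697
```

```bash
python3 - <<'E'
from h import *
s=show(); print(delta([480,172,28],pose(32.7,90,1))); snap('side','side2')
E
```

```text
t 5.75 pos [511.  148.7 140.2] yaw/pitch by y -174.3 89.8 x [ 0.84  0.53 -0.  ] z [-0.535  0.845  0.001] w 0.697 F [ 0.1  0.3 -2.4] j [ 0.28  0.33 -0.29  0.96  0.   -0.28]
(array([-0.268,  2.245,  0.721]), array([-0.01 , -0.045, -0.021]))
```

View pics/side2.png

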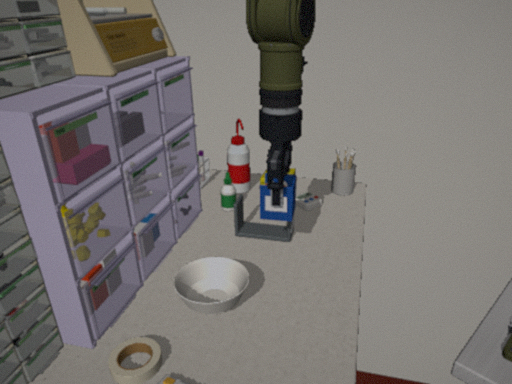

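The cup is held upright at (278,198) in the side view. Lowering it at the set-down spot.

Call:
drive_tool(
  rows="-0.1 0.3 0.3 0 0 0 0.7; -0.2 0.7 0.6 0 0 0 0.7; -0.3 1.2 0.7 0 0 0 0.7; -0.3 1.7 0.7 0 0 0 0.7; -0.3 2.1 0.7 0 0 0 0.7",
)

```text
clock: 6.3
ee_pos: [480.7, 169.8, 34.5]
eef_rot: [-0.679, -0.196, 0.198, 0.679]
contact_force: [0.1, -0.1, -1.9]
gripper_width: 0.7
```

```bash
python3 - <<'E'
from h import *
s=show(); print(delta([480,172,27],pose(32.7,90,1))); d=snap('side','side3');P=cloud(d)
hsv=cv2.cvtColor(d['img'],cv2.COLOR_RGB2HSV)
m=(hsv[...,0]>105)&(hsv[...,0]<125)&(hsv[...,1]>140)&(d['range_z']>0)
q=P[m]; q=q[np.hypot(q[:,0]-480,q[:,1]-172)<70];print(np.percentile(q[:,2],[.5,1,5,99]))
E
```

```text
t 6.3 pos [480.7 169.8  34.5] yaw/pitch by y -165.5 89.9 x [ 0.84  0.54 -0.  ] z [-0.535  0.845  0.001] w 0.7 F [ 0.1 -0.1 -1.9] j [ 0.34  0.4  -0.49  0.68  0.   -0.23]
(array([0.012, 0.15 , 0.045]), array([-0.005, -0.042, -0.016]))
[ 10.22574034  10.5553911   12.80904001 352.46801643]
```

Call:
drive_tool(
  rows="0 0.04 0 0 0 0 0.7; 0 0.08 0 0 0 0 0.7; 0 0.12 0 0 0 0 0.7; 0 0.12 0 0 0 0 0.7; 0 0.12 0 0 0 0 0.7",
)

```text
clock: 6.85
ee_pos: [483.5, 170.0, 30.9]
eef_rot: [-0.679, -0.197, 0.196, 0.679]
contact_force: [-0.2, -1.0, -1.7]
gripper_width: 0.699
```

Call:
drive_tool(
  rows="0 0.01 0 0 0 0 0.7; 0 0.02 0 0 0 0 0.7; 0 0.03 0 0 0 0 0.7; 0 0.03 0 0 0 0 0.7; 0 0.03 0 0 0 0 0.7",
)

```text
clock: 7.35
ee_pos: [482.9, 169.8, 28.8]
eef_rot: [0.679, 0.197, -0.197, -0.679]
contact_force: [-0.9, -0.8, -2.0]
gripper_width: 0.699
```

Call:
drive_tool(
  rows="0 0.01 0 0 0 0 0.7; 0 0.02 0 0 0 0 0.7; 0 0.03 0 0 0 0 0.7; 0 0.04 0 0 0 0 0.7; 0 0.04 0 0 0 0 0.7",
)

```text
clock: 7.85
ee_pos: [482.9, 169.8, 26.7]
eef_rot: [-0.679, -0.197, 0.197, 0.679]
contact_force: [-0.1, -0.4, -2.0]
gripper_width: 0.704
```

Call:
drive_tool(
  rows="0 0.01 0 0 0 0 0.7; 0 0.02 0 0 0 0 0.7; 0 0.03 0 0 0 0 0.7; 0 0.04 0 0 0 0 0.7; 0 0.04 0 0 0 0 0.7",
)

```text
clock: 8.35
ee_pos: [483.2, 169.9, 26.0]
eef_rot: [-0.679, -0.197, 0.196, 0.679]
contact_force: [-3.4, -0.7, 8.1]
gripper_width: 0.697
```

Call:
drive_tool(
  rows="0 -0.01 0 0 0 0 0.6; 0 -0.01 0 0 0 0 0.4; 0 -0.01 0 0 0 0 0.2; 0 -0.01 0 0 0 0 0; 0 -0.01 0 0 0 0 0",
)

```text
clock: 8.85
ee_pos: [483.1, 169.9, 25.1]
eef_rot: [0.679, 0.197, -0.197, -0.679]
contact_force: [-0.3, -0.6, 0.5]
gripper_width: 0.995
```

Call:
drive_tool(
  rows="0 -0.2 0 0 0 0 0; 0 -0.6 0 0 0 0 0; 0 -1.2 0 0 0 0 0; 0 -1.8 0 0 0 0 0; 0 -2.4 0 0 0 0 0",
)

```text
clock: 9.35
ee_pos: [482.8, 169.8, 147.1]
eef_rot: [-0.679, -0.197, 0.197, 0.679]
contact_force: [0.2, -0.6, 0.2]
gripper_width: 1.003
```

```bash
python3 - <<'E'
from h import *
s=show()
for n in ['scene','side','wrist']:
    d=snap(n,n+'4');P=cloud(d)
    hsv=cv2.cvtColor(d['img'],cv2.COLOR_RGB2HSV)
    m=(hsv[...,0]>105)&(hsv[...,0]<125)&(hsv[...,1]>120)&(d['range_z']>0)
    q=P[m]; q=q[np.hypot(q[:,0]-482,q[:,1]-170)<70]; q=q[q[:,2]<80]
    print(n,len(q),np.percentile(q[:,2],[1,99])); tp=q[q[:,2]>62]
    print(cv2.minAreaRect(tp[:,:2].astype(np.float32)),np.median(tp[:,2]))
E
```

```text
t 9.35 pos [482.8 169.8 147.1] yaw/pitch by y 25.7 90.0 x [0.85 0.53 0.  ] z [-0.535  0.845 -0.   ] w 1.003 F [ 0.2 -0.6  0.2] j [ 0.34  0.29 -0.33  0.95  0.   -0.23]
scene 695 [ 5.89609847 71.71977502]
((481.7881774902344, 169.73672485351562), (59.39160919189453, 60.62346267700195), 33.88384246826172) 68.29311725271975
side 895 [ 1.97886934 70.30586638]
((483.3572692871094, 171.72244262695312), (59.538089752197266, 62.823936462402344), 34.97165298461914) 66.62779090486276
wrist 930 [ 2.33366293 70.49796298]
((485.08477783203125, 170.10585021972656), (59.82536315917969, 59.40553665161133), 33.43785858154297) 69.05216742806205
```

View pics/wrist4.png

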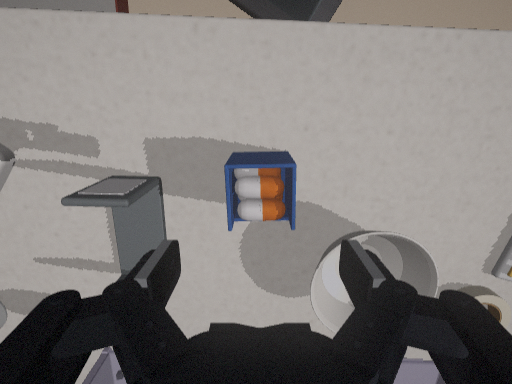

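View pics/side4.png

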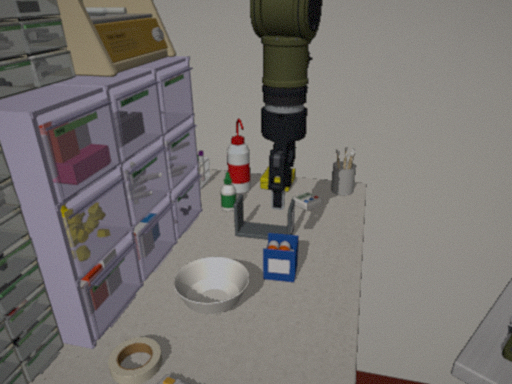

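The wrist and side views show the cup standing upright on the worktop at about (483,170), with a clear gap to the bowl and the stand. Now reorienting for the side grasp.

```bash
python3 - <<'E'
from h import *
print(delta([500.2,181.5,118],pose(33,30,1)))
E
```

```text
(array([0.371, 0.603, 0.023]), array([ 0.054, -0.073, -7.459]))
```

Call:
drive_tool(
  rows="0.1 0 0 0 0 -1 0; 0.2 0 0 0 0 -2 0; 0.2 0 0 0 0 -3 0; 0.3 0 0 0 0 -4 0; 0.4 0 0 0 0 -5 0",
)

```text
clock: 10.0
ee_pos: [497.9, 179.7, 144.1]
eef_rot: [-0.576, -0.41, -0.039, 0.706]
contact_force: [0.6, 0.2, -0.7]
gripper_width: 1.002
```

```bash
python3 - <<'E'
from h import *
show();print(delta([500.2,181.5,118],pose(33,30,1)))
E
```

```text
t 10.0 pos [497.9 179.7 144.1] yaw/pitch by y 32.3 51.4 x [0.66 0.42 0.62] z [-0.534  0.845  0.001] w 1.002 F [ 0.6  0.2 -0.7] j [ 0.22  0.01 -1.   -0.08  0.21 -0.27]
(array([-0.28 ,  0.443,  0.005]), array([ 0.065, -0.063, -2.676]))
```

```bash
cat > fk.py <<'E'
import numpy as np
from scipy.optimize import least_squares
D=np.array([(.2607,-.1394,524.3,230.5),(.09,-.35,426.2,231.2),(.12,-.32,444.3,231.2),(.23,-.18,507.9,231.1),(.43,-.01,612,180.8),(.55,-.22,616.5,34.9),(.54,-.20,617,51.9),(.33,-.29,532,140),(.40,-.49,510,34.5),(.29,-.33,511.8,147.1)])
def w(p,a,q):
    A,B,C,E,c0,c1=p
    return A*np.cos(a)+B*np.sin(a)+C*np.cos(q)+E*np.sin(q)+c0, -A*np.sin(a)+B*np.cos(a)-C*np.sin(q)+E*np.cos(q)+c1
def f(p):
    x,z=w(p,D[:,0],D[:,0]-D[:,1]); return np.r_[x-D[:,2],z-D[:,3],0.001*p]
s=least_squares(f,[0,350,350,0,0,0])
P=s.x
if __name__=='__main__':
    print(s.x.round(1),np.abs(s.fun).max())
    # tcp with L: down => wrist z = z+L ; predicted base point includes -L in c1
    a,q,ph=.01,1.01,.93
    x,z=w(P,a,q); r=np.hypot(497.9,179.7); print(x,z,'tcp',r,144.1)
    # x+L cos(ph)cos(j5).. ; z+L-L sin(ph)
    print('L from z',(144.1-z)/(1-np.sin(ph)),'from r',(r-x)/(np.cos(ph)))
E
python3 fk.py
```

```text
[  -2.6  565.2  387.7   61.3    1.3 -221.5] 3.4710761152179757
262.4034828961265 47.96150242780726 tcp 529.3359046956856 144.1
L from z 484.61774837897946 from r 446.4992451220022
```

Call:
drive_tool(
  rows="0 0 0 0 0 -0.4 0; -0.1 0 0 0 0 -0.8 0; -0.1 0.1 0 0 0 -1.2 0; -0.1 0.1 0 0 0 -1.5 0; -0.1 0.1 0 0 0 -1.5 0",
)

```text
clock: 10.5
ee_pos: [495.9, 178.9, 133.9]
eef_rot: [-0.532, -0.464, -0.109, 0.7]
contact_force: [0.4, -0.2, 0.2]
gripper_width: 1.003
```

```bash
python3 - <<'E'
from h import *
s=show();print(s['joints'].round(4).tolist(),s['ee_pos'].round(1),s['eef_rot'].round(4).tolist())
E
```

```text
t 10.5 pos [495.9 178.9 133.9] yaw/pitch by y 32.4 40.0 x [0.54 0.34 0.77] z [-0.533  0.846  0.003] w 1.003 F [ 0.4 -0.2  0.2] j [ 0.16  0.1  -1.24 -0.6   0.31 -0.26]
[0.1626, 0.0978, -1.2407, -0.5995, 0.3052, -0.263] [495.9 178.9 133.9] [-0.5317, -0.4644, -0.1095, 0.6997]
```

```bash
cat > fk.py <<'E'
import numpy as np
from scipy.optimize import least_squares
D=np.array([
[-1.32804,.26067,-.1394,1.1727,0,126.03,-508.93,230.46],
[-.85,.09,-.35,1.13,0,281.3,-320.2,231.2],[-.44,.12,-.32,1.13,0,402.8,-187.5,231.2],[-.09,.23,-.18,1.16,0,505.8,-46.1,231.1],
[.14,.43,-.01,1.13,0,606.2,84.7,180.8],[.15,.55,-.22,.80,0,609.8,90.5,34.9],[.15,.54,-.20,.84,0,610.2,90.5,51.9],[.28,.33,-.29,.96,0,511,148.7,140.2],
[.34,.40,-.49,.68,0,480.7,169.8,34.5],[.34,.29,-.33,.95,0,482.8,169.8,147.1],[.22,.01,-1.0,-.08,.21,497.9,179.7,144.1],
[.1626,.0978,-1.2407,-.5995,.3052,495.9,178.9,133.9]])
def fk(p,J):
    A,B,C,E,c1,d,t=p
    j1,a,j3,j4,j5=J[:5]; q=a-j3; ph=q+j4
    x=A*np.cos(a)+B*np.sin(a)+C*np.cos(q)+E*np.sin(q)+d*np.cos(ph)+t*np.cos(j5)*np.cos(ph)
    z=-A*np.sin(a)+B*np.cos(a)-C*np.sin(q)+E*np.cos(q)+c1-(d+t*np.cos(j5))*np.sin(ph)
    y=t*np.sin(j5)
    return np.array([x*np.cos(j1)-y*np.sin(j1),x*np.sin(j1)+y*np.cos(j1),z])
W=np.array([3]+[1]*10+[3.])
def f(p): return np.r_[np.concatenate([(fk(p,r)-r[5:])*w for r,w in zip(D,W)]),0.003*(p-[0,400,400,0,200,120,300])]
S=least_squares(f,[0,400,400,0,200,100,250]);p=S.x
def ik(pos,yaw,pitch,q0=(0.2,.1,-1,-.3,.3)):
    a,b=np.radians([yaw,pitch]); dv=np.array([np.cos(a)*np.cos(b),np.sin(a)*np.cos(b),-np.sin(b)])
    lo=[-2.78,-.83,-1.28,-1.9,-1.57];hi=[2.78,1.72,1.37,2.12,1.48]
    def g(J):
        ph=J[1]-J[2]+J[3]; u=np.array([np.cos(J[4])*np.cos(ph),np.sin(J[4]),-np.cos(J[4])*np.sin(ph)])
        c,s=np.cos(J[0]),np.sin(J[0]); u=np.array([c*u[0]-s*u[1],s*u[0]+c*u[1],u[2]])
        return np.r_[fk(p,J)-pos,300*(u-dv)]
    s=least_squares(g,q0,bounds=(lo,hi)); return s.x.round(2),np.abs(s.fun).max().round(1)
if __name__=='__main__':
    print(p.round(1),np.abs(S.fun[:-7]).max())
    for pitch in (25,30,35,40):
        for (x,y,yaw) in [(483,170,33),(483,170,45),(483,170,55),(530,60,40),(560,190,33),(640,-10,30),(640,-10,0),(640,-10,50),(480,100,55),(480,60,60)]:
            h=np.array([np.cos(np.radians(yaw)),np.sin(np.radians(yaw))]);c=np.cos(np.radians(pitch))
            tp=np.r_[np.array([x,y])+h*(4+19*c),42-19*np.sin(np.radians(pitch))]
            J,e=ik(tp,yaw,pitch);J2,e2=ik(tp+[0,0,80],yaw,pitch)
            print(pitch,x,y,yaw,J,e,'| up',J2[2],e2)
E
python3 fk.py
```

```text
[-5.000e-01  5.688e+02  3.864e+02  6.060e+01  2.175e+02  1.215e+02
  3.204e+02] 3.9318766878631877
25 483 170 33 [-0.01  0.56 -1.28 -1.09  0.6 ] 44.5 | up -1.28 35.7
25 483 170 45 [-0.13  0.67 -1.28 -1.13  0.85] 29.6 | up -1.28 18.1
25 483 170 55 [-0.17  0.73 -1.28 -1.13  0.97] 8.1 | up -1.27 0.0
25 530 60 40 [-0.35  0.75 -1.28 -1.24  0.91] 6.1 | up -1.27 0.0
25 560 190 33 [ 0.1   0.77 -1.28 -1.49  0.46] 21.9 | up -1.28 11.2
25 640 -10 30 [-0.34  0.77 -1.12 -1.26  0.76] 0.0 | up -1.08 0.0
25 640 -10 0 [-0.03  0.87 -1.28 -1.69  0.03] 8.8 | up -1.28 0.0
25 640 -10 50 [-0.43  0.69 -0.8  -0.43  1.06] 0.0 | up -0.75 0.0
25 480 100 55 [-0.35  0.68 -1.22 -0.82  1.07] 0.0 | up -1.15 0.0
25 480 60 60 [-0.46  0.63 -1.   -0.18  1.13] 0.0 | up -0.94 0.0
30 483 170 33 [ 0.05  0.49 -1.28 -1.    0.49] 35.6 | up -1.28 23.8
30 483 170 45 [-0.08  0.59 -1.28 -1.03  0.75] 21.6 | up -1.28 8.6
30 483 170 55 [-0.12  0.65 -1.28 -1.03  0.87] 1.3 | up -1.2 0.0
30 530 60 40 [-0.31  0.67 -1.28 -1.13  0.82] 0.0 | up -1.2 0.0
30 560 190 33 [ 0.13  0.7  -1.28 -1.37  0.39] 10.7 | up -1.28 0.2
30 640 -10 30 [-0.32  
[... 895 characters left out ...]
60 [-0.4   0.51 -0.98 -0.1   0.95] 0.0 | up -0.9 0.0
40 483 170 33 [ 0.14  0.42 -1.28 -0.88  0.34] 15.3 | up -1.28 0.0
40 483 170 45 [ 0.03  0.48 -1.28 -0.89  0.56] 2.6 | up -1.18 0.0
40 483 170 55 [-0.04  0.46 -1.17 -0.63  0.7 ] 0.0 | up -1.07 0.0
40 530 60 40 [-0.24  0.47 -1.16 -0.68  0.66] 0.0 | up -1.06 0.0
40 560 190 33 [ 0.18  0.53 -1.2  -0.99  0.3 ] 0.0 | up -1.11 0.0
40 640 -10 30 [-0.27  0.53 -0.95 -0.61  0.58] 0.0 | up -0.88 0.0
40 640 -10 0 [-0.02  0.55 -1.12 -0.96  0.02] 0.0 | up -1.03 0.0
40 640 -10 50 [-0.36  0.57 -0.69 -0.07  0.81] 0.0 | up -0.62 0.0
40 480 100 55 [-0.24  0.44 -1.11 -0.38  0.8 ] 0.0 | up -1.01 0.0
40 480 60 60 [-0.36  0.46 -0.97 -0.05  0.86] 0.0 | up -0.88 0.0
```

```bash
python3 - <<'E'
from fk import *
def tp(x,y,z,yaw,pitch):
    h=np.array([np.cos(np.radians(yaw)),np.sin(np.radians(yaw))]);c=np.cos(np.radians(pitch))
    return np.r_[np.array([x,y])+h*(4+19*c),z-19*np.sin(np.radians(pitch))]
for yaw in (55,60,65):
  for pitch in (25,30):
    for x,y in ((470,150),(483,170)):
      print(yaw,pitch,x,y,ik(tp(x,y,42,yaw,pitch),yaw,pitch),ik(tp(x,y,150,yaw,pitch),yaw,pitch))
  h=np.array([np.cos(np.radians(yaw)),np.sin(np.radians(yaw))])
  for pitch in (30,60,90,120):
    x,y=np.array([509,323])-45*h
    print('  pour',yaw,pitch,ik(tp(x,y,120,yaw,pitch),yaw,pitch))
E
```

```text
55 25 470 150 (array([-0.23,  0.7 , -1.28, -1.03,  1.01]), np.float64(8.2)) (array([-0.22,  0.32, -1.23, -0.67,  0.99]), np.float64(0.0))
55 25 483 170 (array([-0.17,  0.73, -1.28, -1.13,  0.97]), np.float64(8.1)) (array([-0.15,  0.35, -1.24, -0.77,  0.95]), np.float64(0.0))
55 30 470 150 (array([-0.19,  0.63, -1.28, -0.94,  0.91]), np.float64(2.1)) (array([-0.19,  0.24, -1.17, -0.45,  0.91]), np.float64(0.0))
55 30 483 170 (array([-0.12,  0.65, -1.28, -1.03,  0.87]), np.float64(1.3)) (array([-0.12,  0.26, -1.16, -0.53,  0.87]), np.float64(0.0))
  pour 55 30 (array([ 0.22,  0.42, -1.26, -1.02,  0.62]), np.float64(0.0))
  pour 55 60 (array([ 0.39,  0.2 , -0.77,  0.14,  0.27]), np.float64(0.0))
  pour 55 90 (array([ 0.54,  0.41, -0.27,  0.89,  0.  ]), np.float64(0.0))
  pour 55 120 (array([ 0.63,  0.77,  0.26,  1.56, -0.16]), np.float64(0.0))
60 25 470 150 (array([-0.24,  0.69, -1.24, -0.89,  1.06]), np.float64(0.0)) (array([-0.24,  0.32, -1.13, -0.42,  1.06]), np.float64(0.0))
60 25 483 170 (array([-0.18,  0.71, -1.24, -1.01,  1.02]), np.float64(0.0)) (array([-0.18,  0.34, -1.14, -0.5
[... 758 characters left out ...]
(array([-0.2 ,  0.66, -1.13, -0.69,  1.08]), np.float64(0.0)) (array([-0.2 ,  0.34, -1.04, -0.28,  1.08]), np.float64(0.0))
65 30 470 150 (array([-0.23,  0.57, -1.1 , -0.44,  1.01]), np.float64(0.0)) (array([-0.23,  0.28, -0.99, -0.04,  1.01]), np.float64(0.0))
65 30 483 170 (array([-0.17,  0.58, -1.1 , -0.54,  0.99]), np.float64(0.0)) (array([-0.17,  0.28, -0.99, -0.14,  0.99]), np.float64(0.0))
  pour 65 30 (array([ 0.13,  0.4 , -1.12, -0.69,  0.82]), np.float64(0.0))
  pour 65 60 (array([ 0.34,  0.23, -0.71,  0.25,  0.37]), np.float64(0.0))
  pour 65 90 (array([ 0.53,  0.42, -0.26,  0.89,  0.  ]), np.float64(0.0))
  pour 65 120 (array([ 0.65,  0.75,  0.22,  1.51, -0.23]), np.float64(0.0))
```

The side approach at heading 33° runs joint 3 into its limit. I'll pick the cup up from above once more, turn it about 32° to heading 65° and set it down again, so that the low side approach is reachable.

Call:
drive_tool(
  rows="0 0 0 0 0 1 0; 0 0 0 0 0 2 0; 0 0 0 0 0 3 0; 0 0 0 0 0 4 0; 0 0 0 0 0 5 0",
)

```text
clock: 11.0
ee_pos: [498.3, 179.4, 138.8]
eef_rot: [-0.64, -0.299, 0.089, 0.702]
contact_force: [2.1, 0.4, -0.7]
gripper_width: 1.002
```

```bash
python3 - <<'E'
from h import *
show();print(delta([483.2,170,120],pose(33,90,1)))
E
```

```text
t 11.0 pos [498.3 179.4 138.8] yaw/pitch by y 32.4 72.2 x [0.81 0.51 0.31] z [-0.534  0.846  0.001] w 1.002 F [ 2.1  0.4 -0.7] j [ 0.3   0.14 -0.62  0.51  0.08 -0.25]
(array([-0.453,  0.249,  0.002]), array([ 0.009, -0.094,  2.227]))
```

Call:
drive_tool(
  rows="-0.2 0 0 0 0 1 0; -0.4 0.1 0 0 -0.1 1.3 0; -0.45 0.2 0 0 -0.1 1.3 0; -0.45 0.2 0 0 -0.1 1.3 0; -0.45 0.2 0 0 -0.1 1.3 0",
)

```text
clock: 11.5
ee_pos: [482.7, 169.7, 120.1]
eef_rot: [-0.663, -0.246, 0.155, 0.69]
contact_force: [0.1, -0.3, -0.0]
gripper_width: 0.997
```

```bash
python3 - <<'E'
from h import *
show();print(delta([483.2,170,30],pose(33,90,1)))
E
```

```text
t 11.5 pos [482.7 169.7 120.1] yaw/pitch by y 32.5 82.3 x [0.83 0.54 0.13] z [-0.545  0.839 -0.001] w 0.997 F [ 0.1 -0.3 -0. ] j [ 0.32  0.23 -0.51  0.71  0.03 -0.26]
(array([-0.228,  1.787,  0.002]), array([ 0.008, -0.   ,  0.957]))
```

Call:
drive_tool(
  rows="0 0 0 0 0 0.96 0; 0 0 0 0 0 0.96 0; -0.1 0.6 0 0 0 0.96 0; -0.2 1.2 0 0 0 0.96 0; -0.23 1.8 0 0 0 0.96 0",
)

```text
clock: 12.0
ee_pos: [484.9, 170.3, 29.8]
eef_rot: [0.678, 0.203, -0.199, -0.678]
contact_force: [1.1, -1.0, -0.1]
gripper_width: 1.002
```

```bash
python3 - <<'E'
from h import *
show();print(delta([483.2,170,30],pose(33,90,1)))
E
```

```text
t 12.0 pos [484.9 170.3  29.8] yaw/pitch by y 13.1 89.6 x [0.84 0.54 0.01] z [-0.544  0.839 -0.002] w 1.002 F [ 1.1 -1.  -0.1] j [ 0.34  0.41 -0.5   0.66 -0.   -0.24]
(array([-0.032, -0.004,  0.014]), array([ 0.015, -0.002,  0.042]))
```

Grip, lift slightly.

Call:
drive_tool(
  rows="0 0 0 0 0 0.04 0.3; 0 0 0 0 0 0.04 0.5; 0 0 0 0 0 0.04 0.7; 0 0 0 0 0 0.04 0.7; 0 0 0 0 0 0.04 0.7",
  squeeze=35,
)

```text
clock: 12.5
ee_pos: [485.3, 170.7, 30.8]
eef_rot: [0.679, 0.2, -0.202, -0.677]
contact_force: [-0.5, 0.1, -2.0]
gripper_width: 0.7
```

Call:
drive_tool(
  rows="0 0 0 0 0 0 0.7; 0 -0.1 0 0 0 0 0.7; 0 -0.2 0 0 0 0 0.7; 0 -0.3 0 0 0 0 0.7; 0 -0.4 0 0 0 0 0.7",
)

```text
clock: 13.0
ee_pos: [484.7, 170.5, 50.2]
eef_rot: [0.679, 0.199, -0.202, -0.677]
contact_force: [0.2, 0.1, -1.7]
gripper_width: 0.695
```

```bash
python3 - <<'E'
from h import *
show();print(delta([475,150,50],pose(65,90,1)))
E
```

```text
t 13.0 pos [484.7 170.5  50.2] yaw/pitch by y -130.3 89.7 x [ 0.84  0.54 -0.  ] z [-0.545  0.839 -0.001] w 0.695 F [ 0.2  0.1 -1.7] j [ 0.34  0.39 -0.46  0.72 -0.   -0.24]
(array([-0.386,  0.007, -0.239]), array([ 0.   , -3.998, -0.037]))
```

Call:
drive_tool(
  rows="0 0 0 0 -0.7 0 0.7; -0.1 0 -0.1 0 -1.5 0 0.7; -0.2 0 -0.1 0 -2.3 0 0.7; -0.3 0 -0.2 0 -3.2 0 0.7; -0.4 0 -0.24 0 -4 0 0.7",
)

```text
clock: 13.5
ee_pos: [474.5, 149.3, 50.1]
eef_rot: [0.596, 0.38, -0.383, -0.595]
contact_force: [0.2, 0.3, -2.4]
gripper_width: 0.697
```

Call:
drive_tool(
  rows="0 0.1 0 0 0 0 0.7; 0 0.2 0 0 0 0 0.7; 0 0.3 0 0 0 0 0.7; 0 0.34 0 0 0 0 0.7; 0 0.36 0 0 0 0 0.7",
)

```text
clock: 14.0
ee_pos: [474.1, 149.5, 31.3]
eef_rot: [0.597, 0.378, -0.382, -0.596]
contact_force: [0.6, 0.3, -1.5]
gripper_width: 0.696
```

Call:
drive_tool(
  rows="0 0.01 0 0 0 0 0.7; 0 0.02 0 0 0 0 0.7; 0 0.03 0 0 0 0 0.7; 0 0.04 0 0 0 0 0.7; 0 0.04 0 0 0 0 0.7",
)

```text
clock: 14.5
ee_pos: [474.5, 149.5, 30.6]
eef_rot: [0.597, 0.378, -0.381, -0.596]
contact_force: [-1.7, -0.9, 5.0]
gripper_width: 0.702
```

Contact; release and rise.

Call:
drive_tool(
  rows="0 0 0 0 0 0 0.6; 0 0 0 0 0 0 0.4; 0 0 0 0 0 0 0.2; 0 0 0 0 0 0 0; 0 0 0 0 0 0 0",
)

```text
clock: 15.0
ee_pos: [474.6, 149.5, 29.8]
eef_rot: [0.597, 0.378, -0.382, -0.596]
contact_force: [-0.6, -0.8, -0.2]
gripper_width: 1.002
```

Call:
drive_tool(
  rows="0 -0.3 0 0 0 0 0; 0 -0.9 0 0 0 0 0; 0 -1.6 0 0 0 0 0; 0 -2.3 0 0 0 0 0; 0 -2.5 0 0 0 0 0",
)

```text
clock: 15.5
ee_pos: [477.2, 150.7, 158.4]
eef_rot: [0.597, 0.38, -0.38, -0.595]
contact_force: [0.2, 0.9, 0.4]
gripper_width: 0.997
```

```bash
python3 - <<'E'
from h import *
s=show()
for n in ['scene','side','wrist']:
    d=snap(n,n+'5');P=cloud(d)
    hsv=cv2.cvtColor(d['img'],cv2.COLOR_RGB2HSV)
    m=(hsv[...,0]>105)&(hsv[...,0]<125)&(hsv[...,1]>120)&(d['range_z']>0)
    q=P[m]; q=q[np.hypot(q[:,0]-474,q[:,1]-150)<70]; q=q[q[:,2]<80]
    print(n,len(q),np.percentile(q[:,2],[1,99])); tp=q[q[:,2]>62]
    print(cv2.minAreaRect(tp[:,:2].astype(np.float32)),np.median(tp[:,2]))
print(delta([474+.42*21,150+.91*21,120],pose(64.8,30,1)))
E
```

```text
t 15.5 pos [477.2 150.7 158.4] yaw/pitch by y -35.2 89.8 x [ 0.42  0.91 -0.  ] z [-0.906  0.422 -0.003] w 0.997 F [0.2 0.9 0.4] j [ 0.31  0.26 -0.34  0.97 -0.   -0.83]
scene 694 [ 6.53180226 71.77284175]
((471.45513916015625, 148.61550903320312), (59.44881057739258, 58.99970626831055), 65.92237854003906) 68.44661578094173
side 993 [ 2.59513391 70.2687206 ]
((473.4287414550781, 151.6849822998047), (57.755821228027344, 62.65538787841797), 67.00770568847656) 66.19102401363861
wrist 798 [ 2.37324122 70.64360419]
((475.00244140625, 149.29443359375), (59.86124801635742, 59.32817459106445), 65.10625457763672) 69.1479144026408
(array([0.416, 0.693, 0.019]), array([-0.019,  0.021, -7.532]))
```

View pics/wrist5.png

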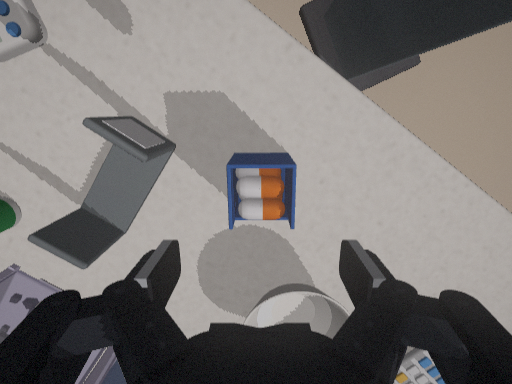

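The wrist view shows the cup upright at (262,190) with its spout down-image, facing the bowl at (298,312). The three visible capsules are settled. Pitching the tool to the side pose.

Call:
drive_tool(
  rows="0.1 0 0 0 0 -0.8 0; 0.2 0 0 0 0 -1.6 0; 0.3 0 0 0 0 -2.4 0; 0.4 0 0 0 0 -3.2 0; 0.4 0 0 0 0 -4 0",
)

```text
clock: 16.15
ee_pos: [482.0, 168.3, 153.3]
eef_rot: [-0.468, -0.529, 0.202, 0.679]
contact_force: [0.5, -0.5, 0.3]
gripper_width: 0.999
```

Call:
drive_tool(
  rows="0 0 0 0 0 -0.8 0; 0 0 0 0 0 -1.6 0; 0 0 0 0 0 -2.4 0; 0 0 0 0 0 -3.2 0; 0 0 0 0 0 -3.6 0",
)

```text
clock: 16.65
ee_pos: [480.4, 167.7, 152.0]
eef_rot: [-0.323, -0.626, 0.027, 0.709]
contact_force: [-0.0, -0.7, -0.0]
gripper_width: 1.002
```

```bash
python3 - <<'E'
from h import *
s=show()
h=np.array([np.cos(np.radians(65.2)),np.sin(np.radians(65.2))])
t=np.r_[np.array([474,149.7])+h*(4+19*.866),115]
print(t,delta(t,pose(65.2,30,1)))
E
```

```text
t 16.65 pos [480.4 167.7 152. ] yaw/pitch by y 65.1 29.4 x [0.21 0.44 0.87] z [-0.906  0.424  0.008] w 1.002 F [-0.  -0.7 -0. ] j [-0.23  0.26 -0.97 -0.    1.02 -1.17]
[482.57947289 168.26768055 115.        ] (array([-0.63 ,  0.387, -0.04 ]), array([ 0.006, -0.067,  0.073]))
```

Call:
drive_tool(
  rows="-0.4 0.2 -0.04 0 0 0 0; -0.8 0.4 -0.04 0 0 0 0; -1.2 0.7 -0.04 0 0 0 0; -1.6 0.9 -0.04 0 0 0 0; -1.8 1.05 -0.04 0 0 0 0",
)

```text
clock: 17.15
ee_pos: [483.0, 168.8, 47.4]
eef_rot: [-0.323, -0.626, 0.028, 0.709]
contact_force: [-0.1, 0.2, -0.2]
gripper_width: 0.999
```

```bash
python3 - <<'E'
from h import *
s=show()
h=np.array([np.cos(np.radians(65.2)),np.sin(np.radians(65.2))])
t=np.r_[np.array([474,149.7])+h*(4+19*.866),32.5]
print(t,delta(t,pose(65.2,30,1)))
for n in ('scene','side','wrist'):snap(n,n+'6')
a=load('scene6')['img'][120:300,60:360];b=load('side6')['img'][170:350,170:370]
cv2.imwrite('pics/e.png',np.hstack([cv2.resize(a,(480,288)),cv2.resize(b,(320,288))])[:,:,::-1])
E
```

```text
t 17.15 pos [483.  168.8  47.4] yaw/pitch by y 65.2 29.6 x [0.21 0.44 0.87] z [-0.906  0.423  0.007] w 0.999 F [-0.1  0.2 -0.2] j [-0.23  0.53 -1.07 -0.38  1.02 -1.16]
[482.57947289 168.26768055  32.5       ] (array([-0.266,  0.136, -0.   ]), array([-0.002, -0.06 ,  0.049]))
```

View pics/e.png

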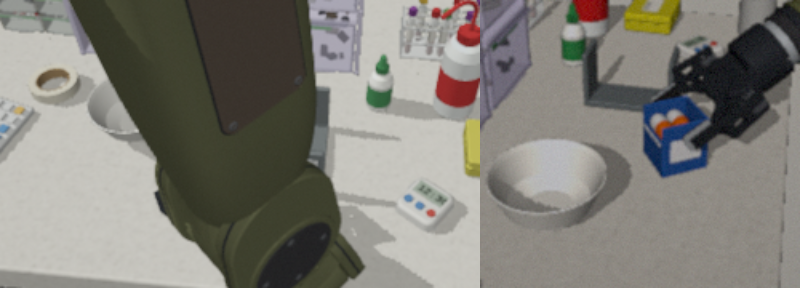

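View pics/wrist6.png

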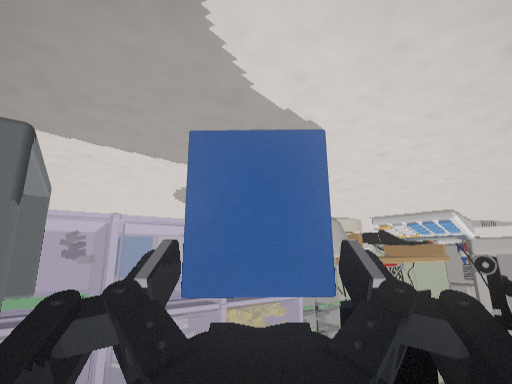

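The fingers straddle the cup: in the wrist view the back wall spans columns 185–330 and is centred. Going down the last 14 mm and gripping.

Call:
drive_tool(
  rows="-0.1 0.05 0 0 0 0 0; -0.2 0.1 0 0 0 0 0; -0.26 0.14 0 0 0 0 0.3; -0.26 0.14 0 0 0 0 0.5; -0.26 0.14 0 0 0 0 0.7",
  squeeze=40,
)

```text
clock: 17.8
ee_pos: [485.0, 168.7, 36.3]
eef_rot: [-0.323, -0.629, 0.028, 0.707]
contact_force: [-1.1, 1.6, 1.6]
gripper_width: 0.701
```

Call:
drive_tool(
  rows="0 0 0 0 0 0 0.7; 0 0 0 0 0 0 0.7; 0 0 0 0 0 0 0.7; 0.05 -0.03 0 0 0 0 0.7; 0.1 -0.06 0 0 0 0 0.7",
)

```text
clock: 18.3
ee_pos: [485.5, 167.5, 41.0]
eef_rot: [-0.325, -0.628, 0.028, 0.707]
contact_force: [1.0, -0.2, -2.2]
gripper_width: 0.7
```

```bash
python3 - <<'E'
from h import *
s=show()
d=snap('side','side7')
cv2.imwrite('pics/f.png',cv2.resize(d['img'][170:350,170:370,::-1],(700,600)[:2] if 0 else (640,576)))
E
```

```text
t 18.3 pos [485.5 167.5  41. ] yaw/pitch by y 65.0 29.6 x [0.21 0.45 0.87] z [-0.906  0.423  0.001] w 0.7 F [ 1.  -0.2 -2.2] j [-0.23  0.55 -1.08 -0.41  1.02 -1.16]
```

View pics/f.png

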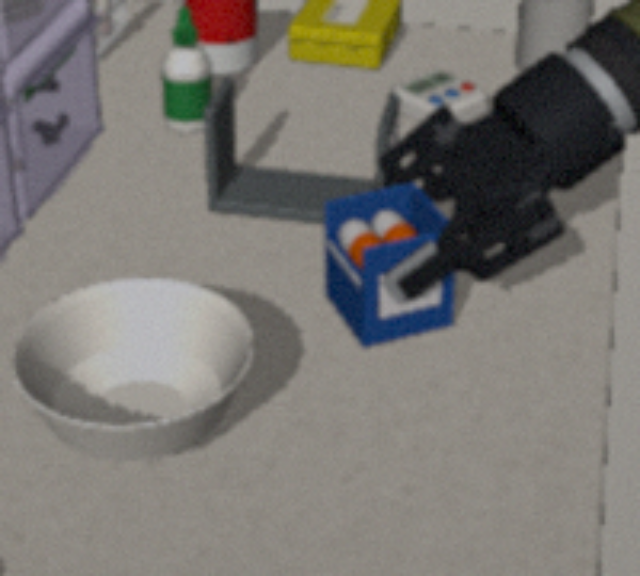

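The cup is gripped from behind and low (pitch 30°) with the mouth free and the white lip towards the bowl. Lifting, then carrying it over the bowl.

Call:
drive_tool(
  rows="0.2 -0.1 0 0 0 0 0.7; 0.5 -0.3 0 0 0 0 0.7; 0.8 -0.45 0 0 0 0 0.7; 1.1 -0.62 0 0 0 0 0.7; 1.35 -0.77 0 0 0 0 0.7",
)

```text
clock: 18.85
ee_pos: [485.2, 167.5, 119.8]
eef_rot: [-0.324, -0.628, 0.028, 0.707]
contact_force: [-0.9, -0.0, -1.5]
gripper_width: 0.698
```

```bash
cat >> h.py <<'E'
H=lambda yaw:np.array([np.cos(np.radians(yaw)),np.sin(np.radians(yaw))])
BOWL=np.array([509,323.])
def pour(back,zl,tau,yaw=65,p0=29.6):
    """tcp target for lip `back` mm before bowl centre, lip height zl, tilt tau deg"""
    t=np.radians(tau); hx=8.5*np.cos(t)+12.5*np.sin(t); hz=-8.5*np.sin(t)+12.5*np.cos(t)
    tcp=np.r_[BOWL-(back+hx)*H(yaw),zl-hz]
    return tcp.round(1),delta(tcp,pose(yaw,p0+tau,1))
E
python3 - <<'E'
from h import *
show(); print(pour(40,130,0))
E
```

```text
t 18.85 pos [485.2 167.5 119.8] yaw/pitch by y 65.0 29.6 x [0.21 0.45 0.87] z [-0.906  0.423  0.001] w 0.698 F [-0.9 -0.  -1.5] j [-0.23  0.34 -1.   -0.12  1.02 -1.16]
(array([488.5, 279. , 117.5]), (array([0.971, 1.806, 0.885]), array([-0.   , -0.008,  0.004])))
```

Call:
drive_tool(
  rows="0.1 0.2 0.1 0 0 0 0.7; 0.3 0.6 0.3 0 0 0 0.7; 0.6 1.1 0.5 0 0 0 0.7; 0.85 1.55 0.75 0 0 0 0.7; 0.97 1.8 0.88 0 0 0 0.7",
)

```text
clock: 19.35
ee_pos: [487.8, 280.4, 117.2]
eef_rot: [-0.323, -0.628, 0.028, 0.707]
contact_force: [-0.8, 0.4, -2.1]
gripper_width: 0.699
```

```bash
python3 - <<'E'
from h import *
show(); print(pour(40,130,0)); print(pour(40,108,20))
d=snap('side','side8')
cv2.imwrite('pics/g.png',cv2.resize(d['img'][190:350,150:350,::-1],(700,560)))
E
```

```text
t 19.35 pos [487.8 280.4 117.2] yaw/pitch by y 65.1 29.5 x [0.21 0.45 0.87] z [-0.907  0.422  0.001] w 0.699 F [-0.8  0.4 -2.1] j [ 0.07  0.37 -1.13 -0.64  0.86 -0.72]
(array([488.5, 279. , 117.5]), (array([-0.004, -0.02 , -0.024]), array([-0.011, -0.005,  0.011])))
(array([486.9, 275.6,  99.2]), (array([-0.361,  0.095, -0.025]), array([-0.012, -0.003,  2.511])))
```

View pics/g.png

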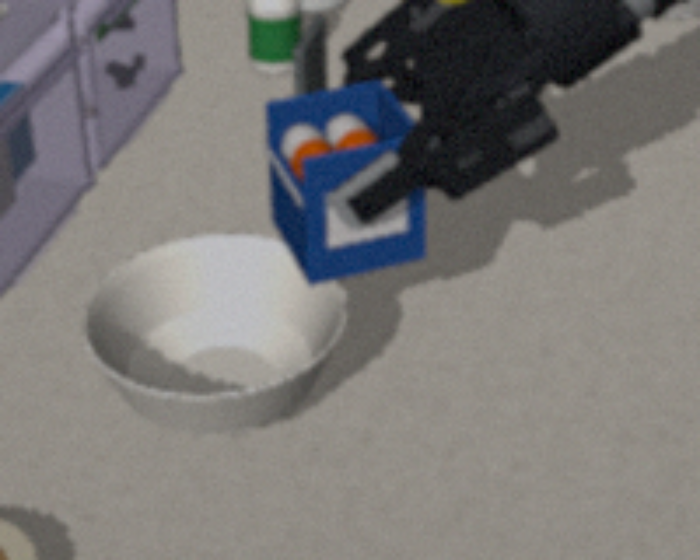

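The side view shows the cup upright over the near rim of the bowl (bottom at (360,270) in the crop) with both top capsules inside. Starting the tilt.

Call:
drive_tool(
  rows="0 0 0 0 0 0.2 0.7; 0 0 0 0 0 0.5 0.7; -0.1 0 0 0 0 0.7 0.7; -0.1 0 0 0 0 1 0.7; -0.15 0.03 0 0 0 1.2 0.7",
)

```text
clock: 19.9
ee_pos: [487.5, 276.3, 110.1]
eef_rot: [-0.376, -0.599, 0.087, 0.702]
contact_force: [0.9, 0.6, -2.5]
gripper_width: 0.7
```

Call:
drive_tool(
  rows="0 0 0 0 0 0.2 0.7; -0.1 0.03 0 0 0 0.5 0.7; -0.1 0.03 0 0 0 0.8 0.7; -0.15 0.05 0 0 0 1 0.7; -0.2 0.07 0 0 0 1.3 0.7",
)

```text
clock: 20.4
ee_pos: [485.2, 272.6, 99.3]
eef_rot: [-0.429, -0.561, 0.151, 0.692]
contact_force: [0.7, 0.4, -3.4]
gripper_width: 0.699
```

```bash
python3 - <<'E'
from h import *
show(); print(pour(40,108,20)); print(pour(40,98,30))
d=snap('side','side9')
cv2.imwrite('pics/h1.png',cv2.resize(d['img'][190:350,150:350,::-1],(700,560)))
E
```

```text
t 20.4 pos [485.2 272.6  99.3] yaw/pitch by y 65.1 49.7 x [0.32 0.69 0.65] z [-0.906  0.423  0.002] w 0.699 F [ 0.7  0.4 -3.4] j [ 0.21  0.23 -0.89 -0.01  0.54 -0.79]
(array([486.9, 275.6,  99.2]), (array([ 0.05 ,  0.048, -0.006]), array([-0.009, -0.016, -0.009])))
(array([486.3, 274.4,  91.4]), (array([-0.07 ,  0.148, -0.006]), array([-0.011, -0.015,  1.241])))
```

View pics/h1.png

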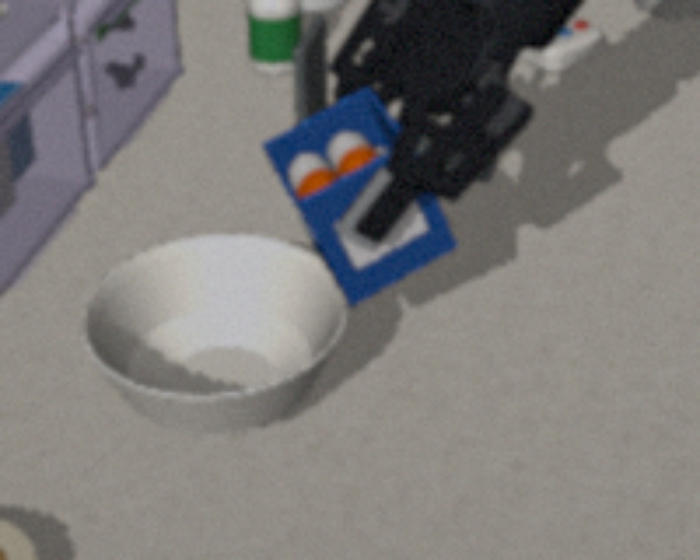

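Call:
drive_tool(
  rows="0 0.03 0 0 0 0.25 0.7; 0 0.06 0 0 0 0.5 0.7; 0 0.09 0 0 0 0.75 0.7; -0.05 0.12 0 0 0 1 0.7; -0.05 0.14 0 0 0 1.25 0.7",
)

```text
clock: 20.95
ee_pos: [486.5, 275.4, 92.6]
eef_rot: [-0.475, -0.522, 0.21, 0.676]
contact_force: [-0.1, -0.3, -1.3]
gripper_width: 0.696
```

```bash
cat > look.py <<'E'
import sys
from h import *
tag=sys.argv[1]; s=show()
d=snap('side','sd'+tag)
cv2.imwrite(f'pics/p{tag}.png',cv2.resize(d['img'][200:330,160:320,::-1],(640,520)))
for a in sys.argv[2:]:
    b,z,t=map(float,a.split(',')); print(a,pour(b,z,t))
E
python3 look.py 30 40,98,30 40,94,35 40,91,40
```

```text
t 20.95 pos [486.5 275.4  92.6] yaw/pitch by y 65.2 59.6 x [0.37 0.78 0.51] z [-0.906  0.423  0.002] w 0.696 F [-0.1 -0.3 -1.3] j [ 0.3   0.23 -0.76  0.21  0.39 -0.76]
40,98,30 (array([486.3, 274.4,  91.4]), (array([-0.063,  0.014,  0.009]), array([-0.009, -0.001,  0.008])))
40,94,35 (array([486.1, 273.9,  88.6]), (array([-0.1  ,  0.056,  0.009]), array([-0.009, -0.001,  0.633])))
40,91,40 (array([485.9, 273.6,  86.9]), (array([-0.125,  0.082,  0.009]), array([-0.009, -0.   ,  1.258])))
```

View pics/p30.png

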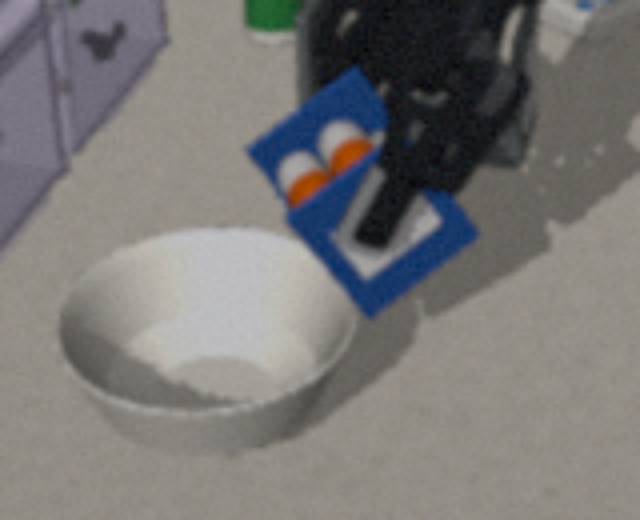

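The capsules haven't moved at 30°. Continuing in 5° steps.

Call:
drive_tool(
  rows="0 0 0 0 0 0.13 0.7; -0.03 0.02 0 0 0 0.26 0.7; -0.05 0.04 0 0 0 0.4 0.7; -0.08 0.05 0 0 0 0.52 0.7; -0.1 0.06 0 0 0 0.63 0.7",
)

```text
clock: 21.5
ee_pos: [485.7, 273.4, 87.7]
eef_rot: [-0.498, -0.501, 0.24, 0.666]
contact_force: [-0.3, -0.2, -1.7]
gripper_width: 0.697
```

```bash
python3 look.py 35 40,91,40
```

```text
t 21.5 pos [485.7 273.4  87.7] yaw/pitch by y 65.2 64.6 x [0.38 0.82 0.43] z [-0.906  0.423  0.002] w 0.697 F [-0.3 -0.2 -1.7] j [ 0.33  0.25 -0.69  0.31  0.31 -0.75]
40,91,40 (array([485.9, 273.6,  86.9]), (array([-0.012,  0.018,  0.001]), array([-0.011, -0.001,  0.624])))
```

View pics/p35.png

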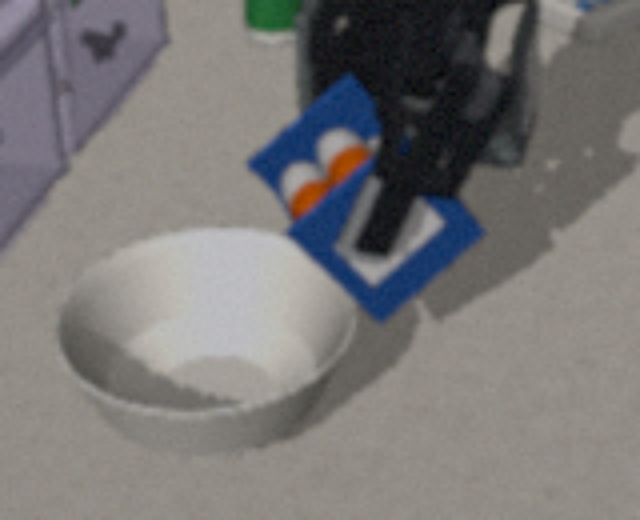

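Call:
drive_tool(
  rows="0 0 0 0 0 0.13 0.7; 0 0 0 0 0 0.26 0.7; 0 0 0 0 0 0.4 0.7; 0 0.02 0 0 0 0.52 0.7; 0 0.02 0 0 0 0.63 0.7",
)

```text
clock: 22.05
ee_pos: [486.2, 274.1, 87.1]
eef_rot: [-0.519, -0.479, 0.269, 0.655]
contact_force: [-0.4, -0.2, -2.4]
gripper_width: 0.695
```

```bash
python3 look.py 40 40,89,45 40,87,50
```

```text
t 22.05 pos [486.2 274.1  87.1] yaw/pitch by y 65.2 69.6 x [0.4  0.85 0.35] z [-0.906  0.422  0.001] w 0.695 F [-0.4 -0.2 -2.4] j [ 0.37  0.27 -0.62  0.42  0.24 -0.73]
40,89,45 (array([485.8, 273.3,  86.2]), (array([-0.036,  0.013,  0.004]), array([-0.008,  0.003,  0.623])))
40,87,50 (array([485.7, 273.1,  85.5]), (array([-0.044,  0.025,  0.004]), array([-0.008,  0.003,  1.248])))
```

View pics/p40.png

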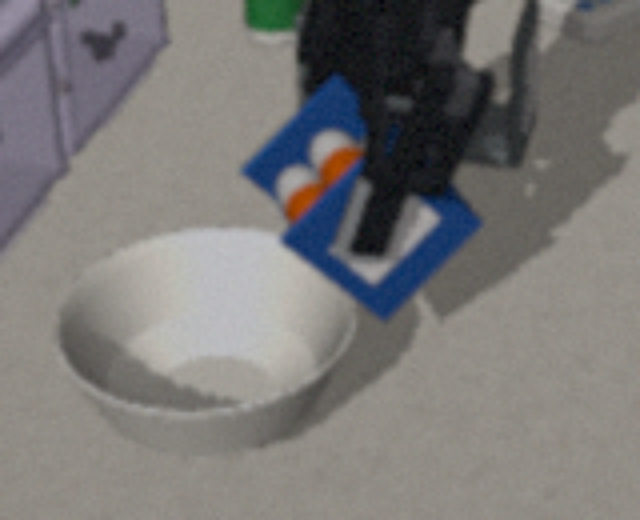

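Call:
drive_tool(
  rows="0 0 0 0 0 0.13 0.7; -0.01 0 0 0 0 0.26 0.7; -0.02 0 0 0 0 0.4 0.7; -0.03 0.01 0 0 0 0.52 0.7; -0.04 0.01 0 0 0 0.63 0.7",
)

```text
clock: 22.6
ee_pos: [485.4, 272.5, 85.9]
eef_rot: [-0.54, -0.456, 0.297, 0.642]
contact_force: [0.7, 0.3, -2.5]
gripper_width: 0.7
```

```bash
python3 look.py 45 40,87,50
```

```text
t 22.6 pos [485.4 272.5  85.9] yaw/pitch by y 65.3 74.7 x [0.41 0.87 0.26] z [-0.906  0.422  0.001] w 0.7 F [ 0.7  0.3 -2.5] j [ 0.41  0.29 -0.55  0.53  0.18 -0.71]
40,87,50 (array([485.7, 273.1,  85.5]), (array([0.002, 0.013, 0.003]), array([-0.009,  0.002,  0.616])))
```

View pics/p45.png

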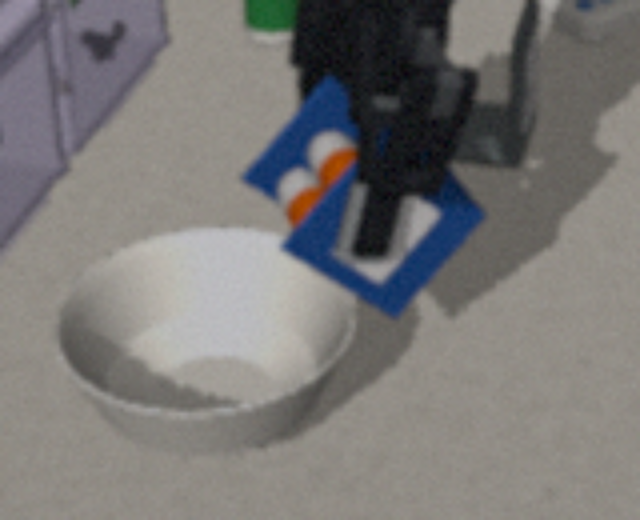

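Call:
drive_tool(
  rows="0 0 0 0 0 0.1 0.7; 0.03 0.01 0 0 0 0.2 0.7; 0.06 0.01 0 0 0 0.3 0.7; 0.1 0 0 0 0 0.4 0.7; 0.13 -0.01 0 0 0 0.5 0.7",
)

```text
clock: 23.15
ee_pos: [488.2, 278.2, 88.3]
eef_rot: [-0.555, -0.437, 0.319, 0.631]
contact_force: [0.3, -0.7, -1.8]
gripper_width: 0.695
```

```bash
python3 look.py 49 33,89,52 33,88,55
```

```text
t 23.15 pos [488.2 278.2  88.3] yaw/pitch by y 65.4 78.7 x [0.41 0.89 0.2 ] z [-0.906  0.422  0.001] w 0.695 F [ 0.3 -0.7 -1.8] j [ 0.45  0.32 -0.47  0.62  0.13 -0.68]
33,89,52 (array([488.7, 279.4,  88. ]), (array([0.006, 0.014, 0.007]), array([-0.007,  0.004,  0.373])))
33,88,55 (array([488.7, 279.4,  87.8]), (array([0.004, 0.018, 0.007]), array([-0.006,  0.005,  0.748])))
```

View pics/p49.png

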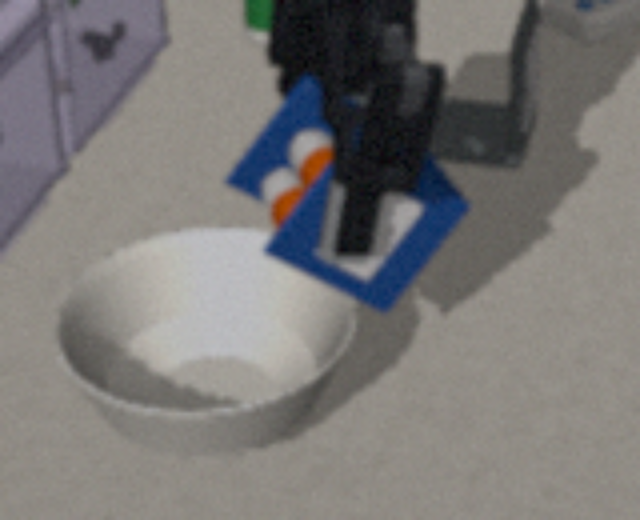

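Call:
drive_tool(
  rows="0 0 0 0 0 0.15 0.7; 0 0 0 0 0 0.3 0.7; 0 0.01 0 0 0 0.45 0.7; 0 0.01 0 0 0 0.5 0.7; 0 0.01 0 0 0 0.5 0.7",
)

```text
clock: 23.7
ee_pos: [488.2, 278.4, 87.6]
eef_rot: [-0.57, -0.417, 0.341, 0.62]
contact_force: [-0.5, -0.4, -2.9]
gripper_width: 0.698
```

```bash
python3 look.py 53 33,88,57
```

```text
t 23.7 pos [488.2 278.4  87.6] yaw/pitch by y 65.7 82.6 x [0.42 0.9  0.13] z [-0.907  0.422  0.001] w 0.698 F [-0.5 -0.4 -2.9] j [ 0.47  0.36 -0.41  0.7   0.08 -0.66]
33,88,57 (array([488.7, 279.4,  88.3]), (array([ 0.03 , -0.012, -0.001]), array([-0.011,  0.002,  0.498])))
```

View pics/p53.png

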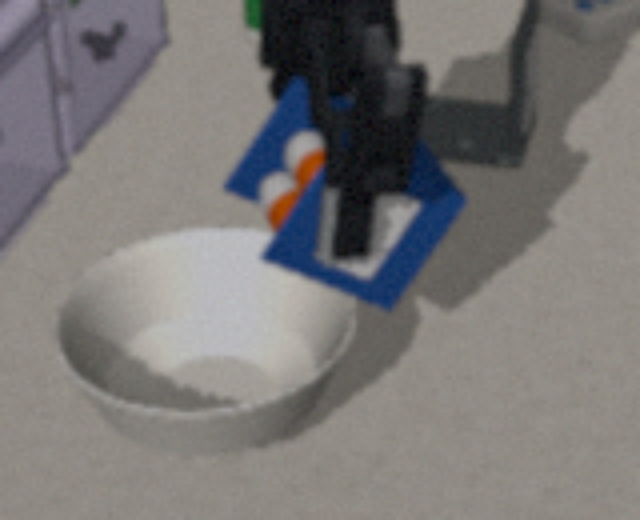

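Call:
drive_tool(
  rows="0 0 0 0 0 0.1 0.7; 0 0 0 0 0 0.2 0.7; 0.01 0 0 0 0 0.3 0.7; 0.01 0 0 0 0 0.4 0.7; 0.02 0 0 0 0 0.4 0.7",
)

```text
clock: 24.25
ee_pos: [488.8, 279.4, 87.8]
eef_rot: [-0.582, -0.401, 0.358, 0.61]
contact_force: [-0.0, -0.2, -2.0]
gripper_width: 0.695
```

```bash
python3 look.py 56
```

```text
t 24.25 pos [488.8 279.4  87.8] yaw/pitch by y 66.0 85.8 x [0.42 0.9  0.07] z [-0.907  0.422  0.001] w 0.695 F [-0.  -0.2 -2. ] j [ 0.49  0.38 -0.36  0.77  0.04 -0.64]
```

View pics/p56.png

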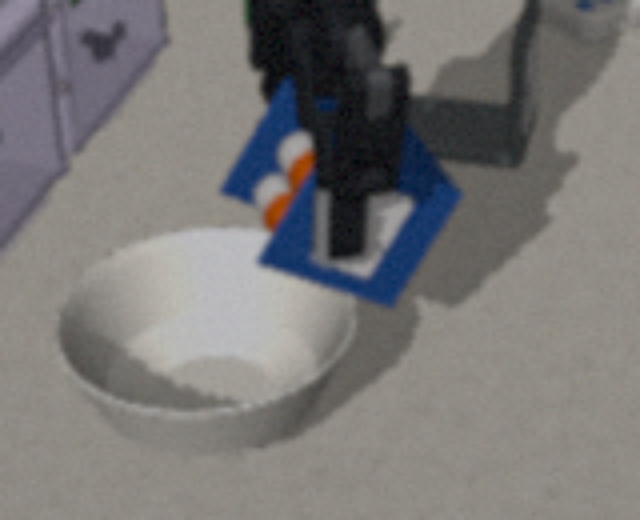

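Call:
drive_tool(
  rows="0 0 0 0 0 0.1 0.7; 0 0.02 0 0 0 0.2 0.7; 0 0.04 0 0 0 0.3 0.7; 0 0.06 0 0 0 0.4 0.7; 0 0.08 0 0 0 0.4 0.7",
)

```text
clock: 24.8
ee_pos: [488.8, 279.6, 83.6]
eef_rot: [-0.593, -0.385, 0.375, 0.6]
contact_force: [-0.0, 0.5, -2.0]
gripper_width: 0.697
```

```bash
python3 look.py 59
```

```text
t 24.8 pos [488.8 279.6  83.6] yaw/pitch by y 69.7 89.0 x [0.42 0.91 0.02] z [-0.907  0.422  0.001] w 0.697 F [-0.   0.5 -2. ] j [ 0.51  0.42 -0.31  0.83  0.01 -0.62]
```

View pics/p59.png

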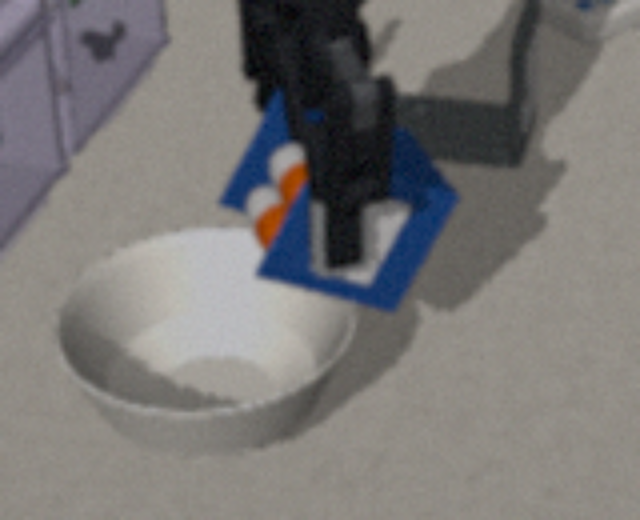

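Call:
drive_tool(
  rows="0 0 0 0 0 0.1 0.7; 0 0 0 0 0 0.2 0.7; 0 0 0 0 0 0.3 0.7; 0 0 0 0 0 0.3 0.7; 0 0 0 0 0 0.3 0.7",
)

```text
clock: 25.35
ee_pos: [488.6, 279.4, 83.8]
eef_rot: [0.6, 0.372, -0.388, -0.592]
contact_force: [-0.1, -0.0, -1.4]
gripper_width: 0.699
```

```bash
python3 look.py 62
```

```text
t 25.35 pos [488.6 279.4  83.8] yaw/pitch by y -118.2 88.6 x [ 0.42  0.91 -0.02] z [-0.906  0.422  0.001] w 0.699 F [-0.1 -0.  -1.4] j [ 0.53  0.44 -0.28  0.88 -0.01 -0.61]
```

View pics/p62.png

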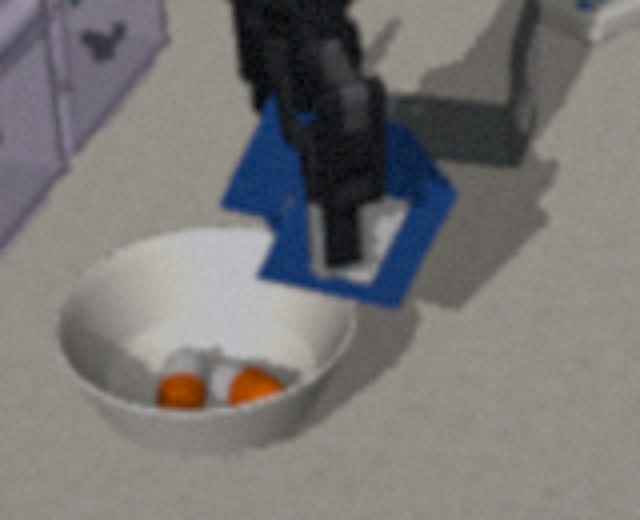

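Two capsules dropped into the bowl at about 62° tilt, at (183,390) and (258,388) in the crop. Holding at that angle briefly to see whether a third follows.

Call:
drive_tool(
  rows="0 0 0 0 0 0 0.7; 0 0 0 0 0 0 0.7; 0 0 0 0 0 0 0.7; 0 0 0 0 0 0 0.7; 0 0 0 0 0 0 0.7",
)

```text
clock: 25.9
ee_pos: [488.5, 279.2, 83.8]
eef_rot: [0.601, 0.372, -0.388, -0.592]
contact_force: [-0.7, 0.4, -2.0]
gripper_width: 0.699
```

```bash
python3 look.py 62b 36,95,40; python3 - <<'E'
from h import *
d=snap('wrist','wrist9')
E
```

```text
t 25.9 pos [488.5 279.2  83.8] yaw/pitch by y -118.3 88.6 x [ 0.42  0.91 -0.02] z [-0.906  0.423  0.001] w 0.699 F [-0.7  0.4 -2. ] j [ 0.53  0.44 -0.28  0.88 -0.01 -0.61]
36,95,40 (array([487.6, 277.2,  90.9]), (array([-0.047, -0.141, -0.   ]), array([-1.000e-02, -1.000e-03, -2.726e+00])))
```

View pics/p62b.png

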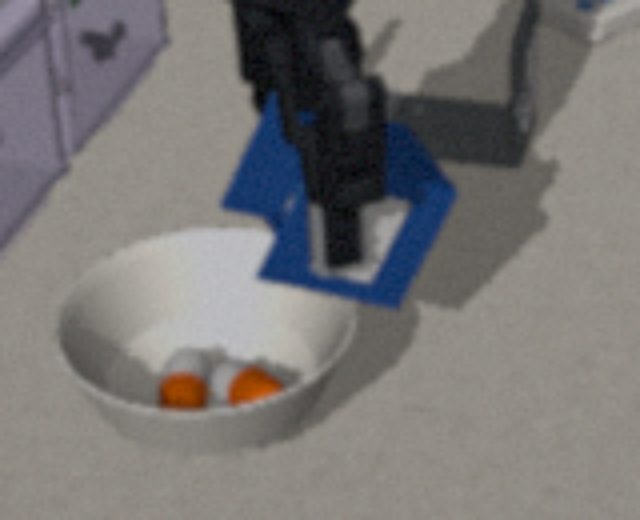

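View pics/wrist9.png

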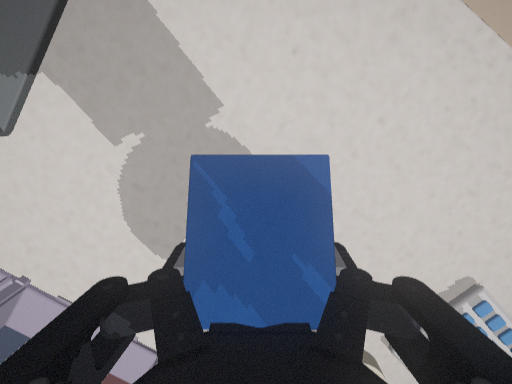

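Still exactly two in the bowl, and they are stable. Tilting back while rising.

Call:
drive_tool(
  rows="0 -0.15 0 0 0 -0.3 0.7; 0 -0.35 0 0 0 -0.8 0.7; 0 -0.6 0 0 0 -1.4 0.7; 0 -0.8 0 0 0 -2 0.7; 0 -1 0 0 0 -2.6 0.7",
)

```text
clock: 26.5
ee_pos: [489.2, 280.3, 134.6]
eef_rot: [-0.523, -0.476, 0.273, 0.652]
contact_force: [0.0, -0.2, -2.0]
gripper_width: 0.697
```

Call:
drive_tool(
  rows="0 0 0 0 0 -0.6 0.7; 0 0 0 0 0 -1.2 0.7; 0 0 0 0 0 -1.8 0.7; 0 0 0 0 0 -2.4 0.7; 0 0 0 0 0 -3 0.7",
)

```text
clock: 27.0
ee_pos: [488.9, 279.9, 134.2]
eef_rot: [-0.413, -0.574, 0.131, 0.695]
contact_force: [-0.1, 0.0, -2.8]
gripper_width: 0.695
```

```bash
python3 - <<'E'
from h import *
show(); print(delta([487,281,130],pose(65,29.6,1)))
E
```

```text
t 27.0 pos [488.9 279.9 134.2] yaw/pitch by y 65.0 46.4 x [0.31 0.66 0.69] z [-0.906  0.423  0.   ] w 0.695 F [-0.1  0.  -2.8] j [ 0.2   0.18 -0.87  0.01  0.59 -0.78]
(array([-0.055,  0.065,  0.044]), array([ 0.   , -0.004, -2.106]))
```

Call:
drive_tool(
  rows="0 0 0 0 0 -0.5 0.7; 0 0 0 0 0 -1 0.7; 0 0 0 0 0 -1.5 0.7; 0 0 0 0 0 -2.1 0.7; 0 0 0 0 0 -2.1 0.7",
)

```text
clock: 27.5
ee_pos: [487.5, 279.1, 131.0]
eef_rot: [-0.326, -0.625, 0.03, 0.708]
contact_force: [0.1, 0.0, -2.4]
gripper_width: 0.695
```

```bash
python3 - <<'E'
from h import *
show(); print(delta([485,168,130],pose(65,29.6,1)))
E
```

```text
t 27.5 pos [487.5 279.1 131. ] yaw/pitch by y 65.1 30.0 x [0.22 0.45 0.87] z [-0.905  0.425  0.006] w 0.695 F [ 0.1  0.  -2.4] j [ 0.07  0.32 -1.11 -0.56  0.86 -0.72]
(array([-1.029, -1.753, -0.898]), array([-0.006, -0.043, -0.049]))
```

Call:
drive_tool(
  rows="-0.1 -0.2 -0.1 0 0 -0.05 0.7; -0.3 -0.6 -0.3 0 0 -0.05 0.7; -0.6 -1.05 -0.5 0 0 -0.05 0.7; -0.9 -1.5 -0.8 0 0 -0.05 0.7; -1.03 -1.75 -0.9 0 0 -0.05 0.7",
)

```text
clock: 28.0
ee_pos: [488.4, 167.2, 133.1]
eef_rot: [-0.325, -0.628, 0.028, 0.707]
contact_force: [0.4, -0.3, -2.5]
gripper_width: 0.701
```

```bash
python3 - <<'E'
from h import *
show(); print(delta([485,168,42],pose(65,29.6,1)))
d=snap('side','side10')
cv2.imwrite('pics/k.png',cv2.resize(d['img'][180:340,150:350,::-1],(700,560)))
E
```

```text
t 28.0 pos [488.4 167.2 133.1] yaw/pitch by y 64.9 29.6 x [0.21 0.45 0.87] z [-0.906  0.424  0.   ] w 0.701 F [ 0.4 -0.3 -2.5] j [-0.23  0.31 -0.98 -0.07  1.02 -1.16]
(array([-1.591,  0.886,  0.068]), array([ 0.007, -0.007,  0.003]))
```

View pics/k.png

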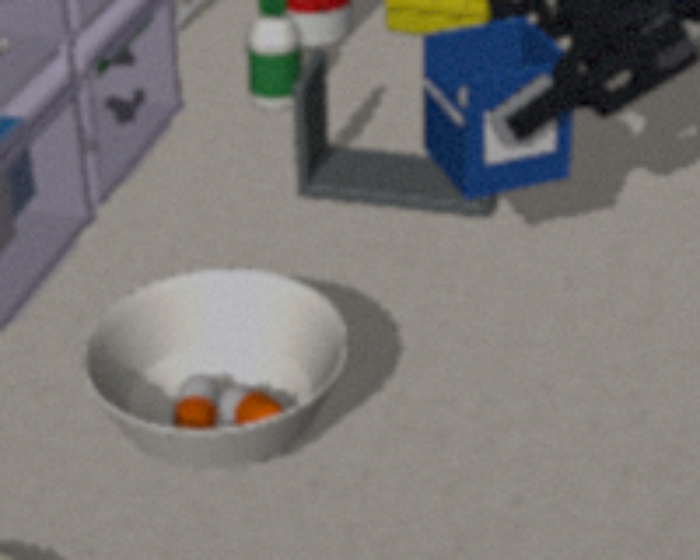

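Two capsules are in the bowl and the cup is upright in the grip, with one capsule end just showing at the lip (465,97). Lowering.

Call:
drive_tool(
  rows="-0.3 0.15 0 0 0 0 0.7; -0.7 0.4 0.03 0 0 0 0.7; -1.1 0.6 0.06 0 0 0 0.7; -1.4 0.78 0.06 0 0 0 0.7; -1.58 0.88 0.06 0 0 0 0.7",
)

```text
clock: 28.55
ee_pos: [484.2, 170.4, 40.9]
eef_rot: [-0.324, -0.628, 0.028, 0.707]
contact_force: [0.9, 0.5, -2.0]
gripper_width: 0.696
```

Call:
drive_tool(
  rows="-0.02 0.01 0 0 0 0 0.7; -0.04 0.02 0 0 0 0 0.7; -0.06 0.03 0 0 0 0 0.7; -0.08 0.04 0 0 0 0 0.7; -0.08 0.04 0 0 0 0 0.7",
)

```text
clock: 29.05
ee_pos: [484.2, 169.9, 38.0]
eef_rot: [-0.323, -0.629, 0.027, 0.707]
contact_force: [0.5, -0.1, -2.1]
gripper_width: 0.697
```

Call:
drive_tool(
  rows="-0.01 0 0 0 0 0 0.7; -0.02 0.01 0 0 0 0 0.7; -0.03 0.02 0 0 0 0 0.7; -0.04 0.02 0 0 0 0 0.7; -0.04 0.02 0 0 0 0 0.7",
)

```text
clock: 29.55
ee_pos: [484.1, 170.2, 36.4]
eef_rot: [-0.322, -0.629, 0.027, 0.707]
contact_force: [-0.1, -0.9, 5.5]
gripper_width: 0.7
```

```bash
python3 - <<'E'
from h import *
show()
d=snap('side','side11');P=cloud(d)
hsv=cv2.cvtColor(d['img'],cv2.COLOR_RGB2HSV)
m=(hsv[...,0]>105)&(hsv[...,0]<125)&(hsv[...,1]>120)&(d['range_z']>0)
q=P[m]; q=q[np.hypot(q[:,0]-474,q[:,1]-150)<70]; print(np.percentile(q[:,2],[.5,2,99]))
cv2.imwrite('pics/l.png',cv2.resize(d['img'][180:340,150:350,::-1],(700,560)))
E
```

```text
t 29.55 pos [484.1 170.2  36.4] yaw/pitch by y 65.1 29.3 x [0.21 0.44 0.87] z [-0.907  0.422  0.001] w 0.7 F [-0.1 -0.9  5.5] j [-0.22  0.57 -1.09 -0.44  1.02 -1.16]
[ 2.07516328  3.69090115 70.56611729]
```

View pics/l.png

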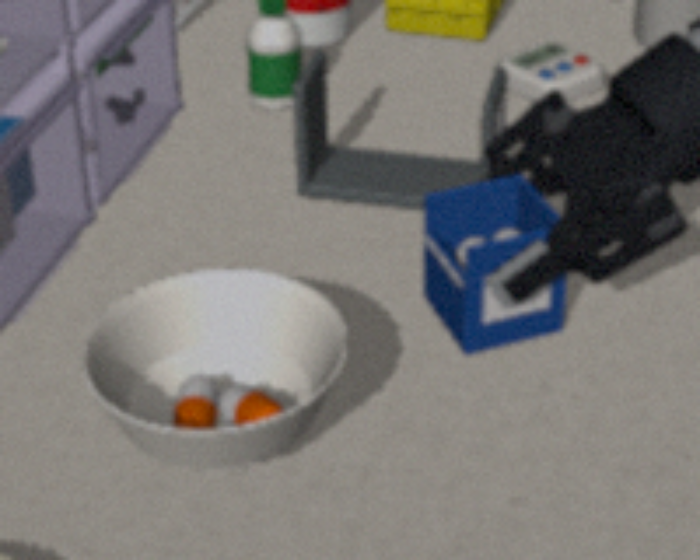

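The cup is on the worktop (contact about 7 N), upright, with the remaining capsules inside. Releasing and backing off.

Call:
drive_tool(
  rows="0 0 0 0 0 0 0.6; 0 0 0 0 0 0 0.4; 0 0 0 0 0 0 0.2; 0 0 0 0 0 0 0; 0 0 0 0 0 0 0",
)

```text
clock: 30.1
ee_pos: [483.8, 169.9, 35.3]
eef_rot: [-0.323, -0.628, 0.027, 0.707]
contact_force: [0.5, 0.4, -0.2]
gripper_width: 0.999
```

Call:
drive_tool(
  rows="0 -0.2 0 0 0 0 0; 0 -0.5 0 0 0 0 0; 0 -0.9 0 0 0 0 0; 0 -1.3 0 0 0 0 0; 0 -1.7 0 0 0 0 0",
)

```text
clock: 30.6
ee_pos: [452.1, 102.3, 77.5]
eef_rot: [-0.323, -0.628, 0.027, 0.707]
contact_force: [0.3, 0.3, -0.3]
gripper_width: 0.999
```

Call:
drive_tool(
  rows="0.4 -0.1 0 0 0 0 0; 0.9 -0.2 0 0 0 0 0; 1.4 -0.3 0 0 0 0 0; 1.9 -0.3 0 0 0 0 0; 2.2 -0.3 0 0 0 0 0",
)

```text
clock: 31.1
ee_pos: [470.5, 140.2, 181.9]
eef_rot: [-0.323, -0.629, 0.027, 0.706]
contact_force: [0.6, -0.1, -0.5]
gripper_width: 1.002
```

```bash
python3 - <<'E'
from h import *
show()
for n in ('side','scene','wrist'):
    d=snap(n,n+'12');P=cloud(d)
    hsv=cv2.cvtColor(d['img'],cv2.COLOR_RGB2HSV)
    m=(hsv[...,0]>105)&(hsv[...,0]<125)&(hsv[...,1]>120)&(d['range_z']>0)
    q=P[m]; q=q[np.hypot(q[:,0]-474,q[:,1]-150)<70]
    if len(q): print(n,np.percentile(q[:,2],[.5,2,99]),cv2.minAreaRect(q[q[:,2]>62][:,:2].astype(np.float32)))
    o=(hsv[...,0]<14)&(hsv[...,1]>170)&(hsv[...,2]>100)&(d['range_z']>0); qq=P[o]; k=np.hypot(*(qq[:,:2]-BOWL).T)<62
    print(' orange in bowl',k.sum(), qq[k].mean(0) if k.any() else '')
    if n=='side': cv2.imwrite('pics/m.png',cv2.resize(d['img'][180:340,150:350,::-1],(700,560)))
E
```

```text
t 31.1 pos [470.5 140.2 181.9] yaw/pitch by y 65.0 29.4 x [0.21 0.44 0.87] z [-0.906  0.422 -0.001] w 1.002 F [ 0.6 -0.1 -0.5] j [-0.31  0.2  -0.9   0.25  1.04 -1.32]
side [ 2.1275849   3.62198833 70.0199768 ] ((474.13494873046875, 148.0306396484375), (74.31220245361328, 100.4178466796875), 55.27317810058594)
 orange in bowl 114 [491.83710068 335.15551858  31.09550477]
scene [ 5.31914219  6.97306792 70.92956631] ((446.3838195800781, 152.96786499023438), (26.973373413085938, 60.31528854370117), 5.445056438446045)
 orange in bowl 0 
wrist [27.36789306 29.01969794 69.58853354] ((475.40618896484375, 150.080322265625), (61.1450309753418, 59.6456413269043), 65.6760025024414)
 orange in bowl 57 [499.80371266 337.38057558  29.17006339]
```

View pics/m.png

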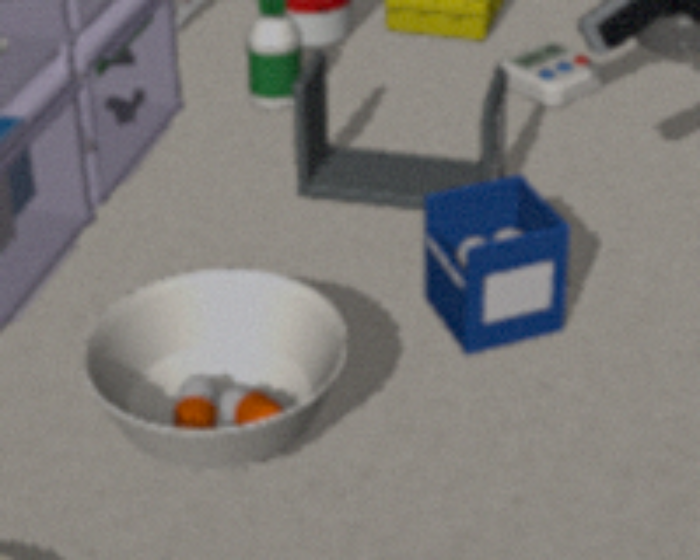

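View pics/scene12.png

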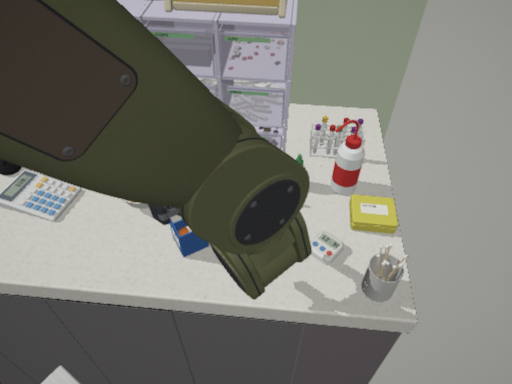

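View pics/wrist12.png

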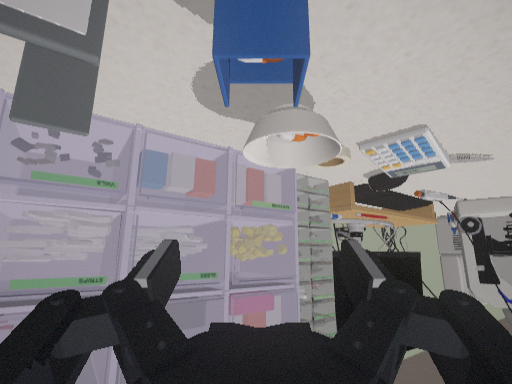

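```bash
python3 - <<'E'
from h import *
a=load('scene0');b=load('scene12');P0=cloud(a);P1=cloud(b)
for nm,(u,v,w,x) in {'timer':(312,230,348,265),'box':(345,192,402,235)}.items():
    for d,P in((a,P0),(b,P1)):
        q=P[v:x,u:w].reshape(-1,3); q=q[(q[:,2]>10)&(q[:,2]<45)]; print(nm,len(q),q.mean(0).round(1))
E
```

```text
timer 674 [624.9 -98.7  18.2]
timer 676 [624.8 -98.5  18.3]
box 1544 [ 759.4 -142.3   30.9]
box 1549 [ 759.3 -142.4   30.8]
```

Everything is in place: the cup is upright, the bowl is upright with two capsules, and the timer and slide box haven't moved. Handing in.

```bash
python3 -c "
from rig import r
print(r.sign_off())"
```

```text
the job is handed in; nothing more can be done
None
```

The job is done and handed in at about 31 s, with two capsules in the bowl and the cup upright on the worktop.

- **What I did:**
  - I lifted the cup from the stand from above, set it down upright on the worktop and let go.
  - At that heading the arm could not reach in low enough from the side, because joint 3 ran into its limit. So I took the cup from above a second time, turned it about 32° and set it down again.
  - I then gripped it from the side, with the tool 30° below horizontal, and tilted it slowly over the bowl. Two capsules dropped at about 62°.
  - I held that angle for about half a second and no third capsule followed. I then stood the cup back at about (474, 150) mm, let go and backed away.
- **Last checks:**
  - The bowl is upright with two capsules in it.
  - The cup is upright and clear of the stand, with its rim at 70 mm.
  - The timer and slide box are within 0.3 mm of where they started.
  - The gripper is open and touching nothing.
- **Not fully confirmed:** I could not see all four remaining capsules at once, only two capsule ends inside the cup. None were seen anywhere outside the cup and bowl. In the final scene view the arm hid the bowl and most of the cup, so the checks on those two come from the side and wrist cameras.

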